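Load the sample-curing press and wind its lamp down with the fold-out crank

TASK

First set every nail-sample stand on the desk upright, tips up, in the press's shallow metal tray, then push the tray by its upright tab along its slide under the lamp head until the detent clicks and it is fully home. After that swing the folded crank handle up until it stands upright, crank clockwise (seen from above) until the lamp head's brass pointer is level with the brass clip on the scale strip, and fold the handle back down flat. Leave the jar, the polish bottle and the dish alone.

Things in the scene. Friction and masses are not known exactly. Their poses are not given: they have to be found in the camera images.
- stand0_mid (a point): a nail-sample stand (two or three, all alike): pale wood, an upside-down T in section, 80 mm long (own x). Base 30 mm wide, 10 mm high; on its middle a rib 14 mm thick (own y) up to 42 mm; thin white nail tips stand 14 mm higher (looks only, no obstacle). Grip the rib across its 14 mm. Point: centre, 21 mm above the underside; z up. 0.08 to 0.17 kg. Starts loose on the desk.
- stand1_mid (a point): a nail-sample stand (two or three, all alike): pale wood, an upside-down T in section, 80 mm long (own x). Base 30 mm wide, 10 mm high; on its middle a rib 14 mm thick (own y) up to 42 mm; thin white nail tips stand 14 mm higher (looks only, no obstacle). Grip the rib across its 14 mm. Point: centre, 21 mm above the underside; z up. 0.08 to 0.17 kg. Starts loose on the desk.
- stand2_mid (a point): a nail-sample stand (two or three, all alike): pale wood, an upside-down T in section, 80 mm long (own x). Base 30 mm wide, 10 mm high; on its middle a rib 14 mm thick (own y) up to 42 mm; thin white nail tips stand 14 mm higher (looks only, no obstacle). Grip the rib across its 14 mm. Point: centre, 21 mm above the underside; z up. 0.08 to 0.17 kg. Starts loose on the desk.
- tray_floor (a point): centre of the tray floor's top, 24 mm above the desk. The tray is an open aluminium pan on the press's slide: inside 134 mm (its x) by 100 mm (its y), rim 5 mm thick and 12 mm high. Its +y is the way it slides in under the lamp head. Three stands fit side by side, lying along the tray's y, at x = -44, 0, +44 mm (dark rubber strips).
- tray_tab (a point): middle of the tray's upright push tab, a plate 50 mm wide (tray x), 6 mm thick (tray y), from 18 to 63 mm above the desk (point at 46 mm), on a tongue 115 mm behind the tray's centre (its -y). Push on its outer (-y) face, or pinch its 6 mm.
- carriage (a joint): travel of the tray (m) along its +y: 0 out, for loading; 0.14 fully home under the lamp, against the end stop. About 1 N friction; from 0.124 to 0.134 a spring detent resists (up to about 10 N); past that it draws the tray on to 0.14 and holds it.
- crank (a joint): turn of the crank (rad) about its upright axis on top of the column; grows clockwise seen from above. One turn lowers the lamp head 16 mm. At 0 the arm points along the press's +x; starts between 0 and 5, limits -0.6 and 20. Stiff (0.12 N m): stays where it is left.
- handle (a joint): fold angle of the crank handle (rad): 0 folded flat, lying inward over the crank arm across the axis; 1.57 upright; stop at 1.6. Friction (0.05 N m) holds it at any angle.
- crank_axis (a point): point on the crank's upright axis at the height of the handle's fold hinge, 234 mm above the desk. Its axes are the press's and the tray's: x across the slide towards the column, y along the slide inward, z up. The tray at joint 0 is centred 117 mm back in x and 140 mm back in y from here.
- handle_hinge (a point): the handle's fold hinge at the outer end of the crank arm, 52 mm from the crank axis, 24 mm above the top of the arm (20 mm wide). Hinge axis: horizontal, square to the arm (tangential). Its two cheeks reach 10 mm along the handle and are 31 mm wide overall.
- handle_grip (a point): point on the handle's centre line, 45 mm from the fold hinge: on a black sleeve 18 mm in diameter, free to spin, 12 to 72 mm from the hinge (handle ends at 74 mm). Moves with the handle. Pinched along the hinge axis, it can be swung up or down in an arc, turning between the pads; upright, it can be led round in a circle without turning the gripper.
- pointer (a point): tip of the 3 mm thick brass pointer on the lamp head's sleeve, on the column's far side; 163 mm above the desk at crank 0. The head, a white box 150 x 112 x 30 mm (underside 15 mm below the pointer), is centred over the tray's home place, 117 mm before the crank axis in x.
- mark (a point): edge of the brass clip (16 x 26 x 5 mm, point half-way up it) on the scale strip beside the pointer: the height the pointer must reach. Fixed, 117 to 129 mm above the desk, different from start to start.
- jar: glass jar with a wooden lid, 76 mm across, 95 mm high, beyond the press; bystander, origin at the underside.
- polish: amber polish bottle, 34 mm across, 75 mm high, left of the press; bystander, origin at the underside.
- dish: earthenware bowl, 90 mm across, 25 mm high, left of the press; bystander, origin at the underside.

How it is judged:
On the way, in this order (a step that is already met when the one before it is completed fails the run):
1. every stand present is upright in the tray, the tray still out (x of stand0_mid in the frame of tray_floor between -0.056 and 0.056 m and y of stand0_mid in the frame of tray_floor between -0.04 and 0.04 m and z of stand0_mid in the frame of tray_floor between 0.015 and 0.027 m and angle between each of stand0_mid, stand1_mid, stand2_mid's own z axis and vertical below 0.12 rad and x of stand1_mid in the frame of tray_floor between -0.056 and 0.056 m and y of stand1_mid in the frame of tray_floor between -0.04 and 0.04 m and z of stand1_mid in the frame of tray_floor between 0.015 and 0.027 m and x of stand2_mid in the frame of tray_floor between -0.056 and 0.056 m and y of stand2_mid in the frame of tray_floor between -0.04 and 0.04 m and z of stand2_mid in the frame of tray_floor between 0.015 and 0.027 m and value of joint carriage below 0.05 m), for 0.2 s.
2. the tray is pushed in until the detent has engaged (value of joint carriage above 0.136 m), for 0.3 s.
3. the crank handle is swung up to stand upright (value of joint handle above 1.3 rad), for 0.2 s.
4. with the handle out, the lamp head is wound down until its pointer is level with the clip (3 mm) (z of pointer in the frame of mark between -0.003 and 0.003 m and value of joint handle above 1 rad), for 0.3 s.
At the end, for the whole second after the job is handed in: Every stand present is upright (within 0.12 rad) on the tray floor inside the rim, the tray is home in its detent (carriage above 0.136 m), the pointer is within 3 mm of the clip's height, and the crank handle is folded flat (below 0.15 rad) (x of stand0_mid in the frame of tray_floor between -0.056 and 0.056 m and y of stand0_mid in the frame of tray_floor between -0.04 and 0.04 m and z of stand0_mid in the frame of tray_floor between 0.015 and 0.027 m and angle between each of stand0_mid, stand1_mid, stand2_mid's own z axis and vertical below 0.12 rad and x of stand1_mid in the frame of tray_floor between -0.056 and 0.056 m and y of stand1_mid in the frame of tray_floor between -0.04 and 0.04 m and z of stand1_mid in the frame of tray_floor between 0.015 and 0.027 m and x of stand2_mid in the frame of tray_floor between -0.056 and 0.056 m and y of stand2_mid in the frame of tray_floor between -0.04 and 0.04 m and z of stand2_mid in the frame of tray_floor between 0.015 and 0.027 m and value of joint carriage above 0.136 m and z of pointer in the frame of mark between -0.003 and 0.003 m and value of joint handle below 0.15 rad); the robot touches nothing.
It fails at once if the jar, the polish bottle or the dish is moved more than 30 mm or tipped (distance of any of jar, polish, dish from where it was at the start of the episode above 0.03 m or angle between any of jar, polish, dish's own z axis and vertical above 0.5 rad).
Of stand0, stand1, stand2 only 2 to 3 are there at a start; the rules pass over those that are not, and their reading is None.
At some moment in a run one of stand0, stand1, stand2 may be knocked a few centimetres aside while the robot is not near it.
It also fails if it takes over 210 s, if anything falls off the work surface, if the arm or the gripper's body presses on something with over 40 N, if the wrist force passes 120 N, or if a joint passes its speed limit or range.

ROBOT

A 6-joint arm with a two-finger parallel gripper is mounted at the origin on the work surface. World frame = base frame: x ahead of the robot, y to its left, z up, the work surface at z = 0. Lengths are in m, angles in rad, forces in N, time in s.
With the tool pointing down it reaches from about 0.275 to 0.85 m from the base axis. Payload 19 kg.
Tool frame: the origin (TCP) lies on the centre line of the jaws, within the pads' length; the fingertips stand 14 mm ahead of it and the grasp point (between the pads) lies 5 mm behind it (bot.nose_length is the distance from the TCP to the fingertips, in m); z points along the fingers, y is the direction in which the jaws open and shut (so a half turn about z gives the same grasp; the last joint's range is limited). The gripper opens to 85 mm and grips with 20 to 120 N. Pads are 22 mm wide; open, the fingers measure 114 mm over their backs; the gripper's body (76 mm by 85 mm) begins 54 mm behind the grasp point. The pads swing forward as they close: fully open they stand 13 mm farther back than shut.
Start: joints at [-1.41, 0.15, 1.437, -0, 1.554, -0.134], TCP at [0.167, -0.55, 0.245] pointing down, gripper open.
Joint ranges: [-2.8, 2.8], [-0.68, 2.1], [0.12, 2.68], [-1.39, 4.53], [0.16, 2.79], [-2.81, 2.81]. Speed limits (rad/s): [1.89, 1.89, 2.22, 3.01, 3.01, 3.01].

INTERFACE

Orientations are given as a rotation vector (axis times angle).
In Python, from bench import bot gives the robot as it stands.
- The arm moves only by the tool arm_command, never from a script. Its argument "rows" is a list of rows, each an object with "claw": the opening, from -1 (shut) to 1 (fully open), so that 0 is half open; "offset": the shift along the world's x, y, z in mm, a list of three; "turn": the turn about the world's z in rad. In form: [{"claw": claw, "offset": [tx, ty, tz], "turn": turn}, ...]. A call has 1 to 20 rows; each row shifts and turns the commanded pose from where the row before left it; what a row does not reach is not made up. A row lasts 1/8 s, in which the tool goes at most 62.5 mm and 10.7 degrees, less where a joint would pass 70% of its speed; a pose out of reach is approached as far as the arm can. A call is refused whole if a number of a shift passes 62.5 or a number of a turn 0.188, either way. A call with a gripper value outside its range is refused whole. The fingers move at their own pace and stop on an object; the grip force is fixed at half the most. Time passes only in rows, so rows that do not move let the fingers close. It gives the time, the measured TCP pose, the force and the opening at its end, in the units of the state.
- bot.state(): the state, without advancing time (a new reading comes with each control period).
- bot.camera(name): name is "side" or "top"; returns (picture, depth): 384x512x3 uint8, red, green, blue; 384x512 float32, m along the optical axis (not along the pixel's ray), 0 where there is no reading.
- bot.calibration(name): a dict with "mtx" (3x3 intrinsics, pixels), "k1" (the pictures are not rectified: a ray, as slopes to the right and down, at radius r is drawn at 1 + k1 r^2 times it, then the intrinsics apply), "extrinsics" (4x4, takes a point from camera to world coordinates). Camera axes: x right, y down, z forward; pixel columns grow to the right and rows downward; lengths in m; the calibration is good to about 2 mm. A picture is of the moment at which its call begins. calibration takes no time and is no camera call.
- bot.close_job(): hands the job in, once; it reports no verdict.
The state is a dict: "time": time; "qpos": joint angles; "joint_vel": joint speeds; "effort": joint torques, N m; "eef_pos": TCP position; "tcp_rot": TCP orientation; "force": force on the tool from outside, world axes, zero at the start; "moment": the same for the moment, N m; "opening": finger opening in m.
Only numpy, scipy, OpenCV 4.12 (cv2) and the standard library are available. Lean on these libraries where they do the work, as an engineer would, in place of code of your own. Each camera call takes 0.05 s, during which the arm holds its last target.

## Working session

There is one attempt and no reset: what is moved stays moved. The work goes in short steps, Python scripts to look and compute and a tool call to move; the robot and the scene stay as the last step left them, time stands still between calls to the robot, and variables do not carry over. Pictures are saved under pics/ and viewed, and the job is handed in when it is done.

Besides the shell and the picture viewer there is one more tool, called as a command line: name --argument value ..., lists and objects as JSON in quotes. arm_command: Moves the arm, as the interface text tells. Its arguments: {"type":"object","properties":{"rows":{"type":"array"}},"required":["rows"]}

```bash
mkdir -p pics; ls; cat > h.py <<'E'
import numpy as np, cv2
from bench import bot
def cal(n):
    c=bot.calibration(n); return np.array(c["mtx"]),float(c["k1"]),np.array(c["extrinsics"])
def snap(n,tag):
    im,d=bot.camera(n); cv2.imwrite(f"pics/{tag}.png",im[:,:,::-1]); np.save(f"pics/{tag}.npy",d); return im,d
def cloud(n,d):
    K,k,E=cal(n); h,w=d.shape
    v,u=np.mgrid[0:h,0:w].astype(np.float64)
    pts=np.stack([u.ravel(),v.ravel()],1).reshape(-1,1,2)
    s=cv2.undistortPoints(pts,K,np.array([k,0,0,0.])).reshape(h,w,2)
    P=np.stack([s[...,0]*d,s[...,1]*d,d],-1)
    W=P@E[:3,:3].T+E[:3,3]; W[d==0]=np.nan
    return W
def proj(n,p):
    K,k,E=cal(n); Ei=np.linalg.inv(E)
    r,_=cv2.Rodrigues(Ei[:3,:3]); o,_=cv2.projectPoints(np.array(p,float).reshape(-1,1,3),r,Ei[:3,3],K,np.array([k,0,0,0.])); return o.reshape(-1,2)
E
python3 - <<'E'
from h import *
np.set_printoptions(precision=4,suppress=True)
for n in ("side","top"):
    snap(n,n+"0"); print(cal(n))
s=bot.state(); print(s, bot.nose_length)
E
```

```text
pics
(array([[355.0037,   0.    , 257.0052],
       [  0.    , 355.0037, 190.9155],
       [  0.    ,   0.    ,   1.    ]]), -0.06222734495637926, array([[-0.9898, -0.0626,  0.1282,  0.4498],
       [-0.142 ,  0.5215, -0.8414,  0.8213],
       [-0.0142, -0.851 , -0.525 ,  0.6713],
       [ 0.    ,  0.    ,  0.    ,  1.    ]]))
(array([[363.429 ,   0.    , 256.9271],
       [  0.    , 363.429 , 195.5754],
       [  0.    ,   0.    ,   1.    ]]), -0.09322337433578017, array([[-0.0281, -0.9866,  0.1608,  0.3735],
       [-0.9996,  0.0275, -0.0063,  0.0028],
       [ 0.0018, -0.1609, -0.987 ,  1.3428],
       [ 0.    ,  0.    ,  0.    ,  1.    ]]))
{'time': 0.1, 'qpos': array([-1.41  ,  0.1509,  1.4379, -0.    ,  1.5539, -0.134 ]), 'joint_vel': array([-0.0025, -0.0015, -0.0022,  0.001 ,  0.0019, -0.0008]), 'effort': array([  0.0035, -71.4379, -57.1795,  -0.0002,   0.0071,   0.    ]), 'eef_pos': array([ 0.167 , -0.55  ,  0.2448]), 'tcp_rot': array([-3.1064, -0.4612,  0.0001]), 'force': array([-0.5234, -0.3796,  0.0712]), 'moment': array([-0.0129, -0.0005, -0.0154]), 'opening': 0.08522354761405852} 0.014
```

View pics/side0.png

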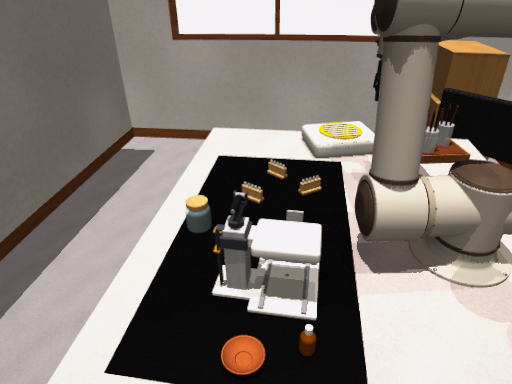

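View pics/top0.png

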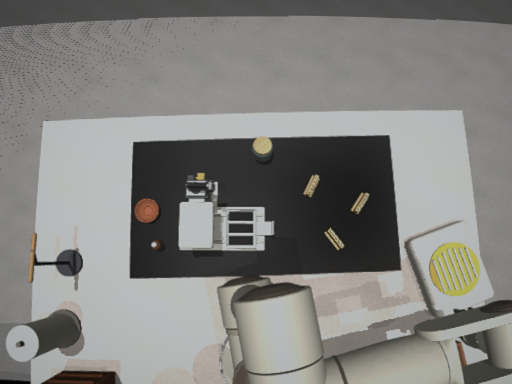

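Side view: the press is at about (265,260), with three upright stands at (277,170), (252,192) and (310,185). In the top view they are at (312,185), (360,203) and (335,239), with the tray at (241,228), its tab at (269,228) and the column at (200,190).

```bash
python3 - <<'E'
from h import *
im=cv2.imread("pics/top0.png")
a=cv2.resize(im[150:280,125:285],None,fx=4.9,fy=4.5,interpolation=cv2.INTER_CUBIC); cv2.imwrite("pics/t0press.png",a)
a=cv2.resize(im[165:260,290:385],None,fx=6,fy=6,interpolation=cv2.INTER_CUBIC); cv2.imwrite("pics/t0st.png",a)
im=cv2.imread("pics/side0.png")
a=cv2.resize(im[180:320,190:340],None,fx=4.2,fy=4.2,interpolation=cv2.INTER_CUBIC); cv2.imwrite("pics/s0press.png",a)
np.set_printoptions(precision=4,suppress=True)
W=cloud("top",np.load("pics/top0.npy"))
for (u,v) in [(241,228),(269,228),(196,225),(200,188),(312,185),(360,203),(335,239),(300,250),(262,145)]:
    print((u,v),W[v,u])
# stands: region z>3mm within desk area right
m=(W[...,2]>0.004)&(W[...,2]<0.07)
sub=np.zeros_like(m); sub[165:262,288:388]=1; m&=sub.astype(bool)
n,l,st,c=cv2.connectedComponentsWithStats(m.astype(np.uint8))
for i in range(1,n):
    if st[i,4]<20: continue
    P=W[l==i]; 
    for lo,hi in ((.004,.02),(.03,.045),(.045,.07)):
        q=P[(P[:,2]>lo)&(P[:,2]<hi)]
        if len(q)>5:
            r=cv2.minAreaRect((q[:,:2]*1000).astype(np.float32)); print(i,st[i],lo,len(q),r,q[:,:2].mean(0),q[:,2].max())
E
```

```text
(241, 228) [0.4708 0.0555 0.0247]
(269, 228) [ 0.4681 -0.046   0.023 ]
(196, 225) [0.4732 0.1945 0.1743]
(200, 188) [0.5877 0.1759 0.2084]
(312, 185) [ 0.6177 -0.2065  0.0488]
(360, 203) [ 0.5482 -0.3815  0.0371]
(335, 239) [ 0.4204 -0.2809  0.0392]
(300, 250) [ 0.3857 -0.1579  0.0003]
(262, 145) [ 0.7598 -0.0284  0.0924]
63 [303 173  16  24 187] 0.004 96 ((628.0009155273438, -211.7547149658203), (38.35130310058594, 95.65911102294922), 61.214420318603516) [ 0.6226 -0.2067] 0.018075382935552886
63 [303 173  16  24 187] 0.03 68 ((622.228271484375, -207.7571563720703), (13.502934455871582, 79.99825286865234), 61.05609130859375) [ 0.6205 -0.2064] 0.0449127419387334
63 [303 173  16  24 187] 0.045 20 ((619.8336181640625, -209.37969970703125), (12.753549575805664, 66.02567291259766), 66.60291290283203) [ 0.6239 -0.2086] 0.05857278567966584
181 [351 192  18  23 185] 0.004 85 ((555.3828125, -390.25347900390625), (34.41111373901367, 92.68217468261719), 58.100521087646484) [ 0.5504 -0.3806] 0.01928745855785885
181 [351 192  18  23 185] 0.03 65 ((550.4706420898438, -387.5306701660156), (14.635330200195312, 78.68313598632812), 53.51974105834961) [ 0.5483 -0.3837] 0.04413782312816639
181 [351 192  18  23 185] 0.045 25 ((552.0784912109375, -388.92864990234375), (7.128574371337891, 69.46117401123047), 56.39044189453125) [ 0.5518 -0.3881] 0.05764223662230883
380 [322 228  23  22 200] 0.004 88 ((425.90570068359375, -282.17401123046875), (87.17031860351562, 38.415138244628906), 39.814483642578125) [ 0.4215 -0.276 ] 0.019902195248918675
380 [322 228  23  22 200] 0.03 71 ((422.926513671875, -282.4957275390625), (79.8607406616211, 14.574026107788086), 36.373931884765625) [ 0.4218 -0.2816] 0.04490006092707666
380 [322 228  23  22 200] 0.045 28 ((423.9577941894531, -282.7952880859375), (70.43794250488281, 5.915226459503174), 33.40040588378906) [ 0.4227 -0.2823] 0.06116148304380875
```

View pics/t0press.png

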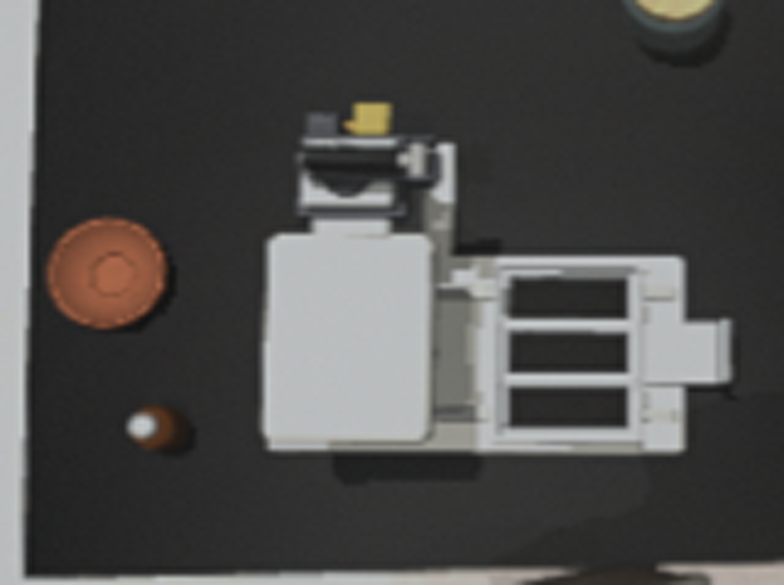

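View pics/t0st.png

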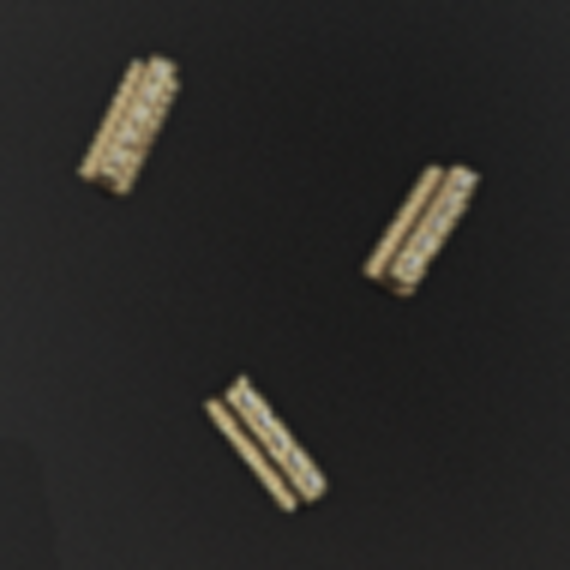

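View pics/s0press.png

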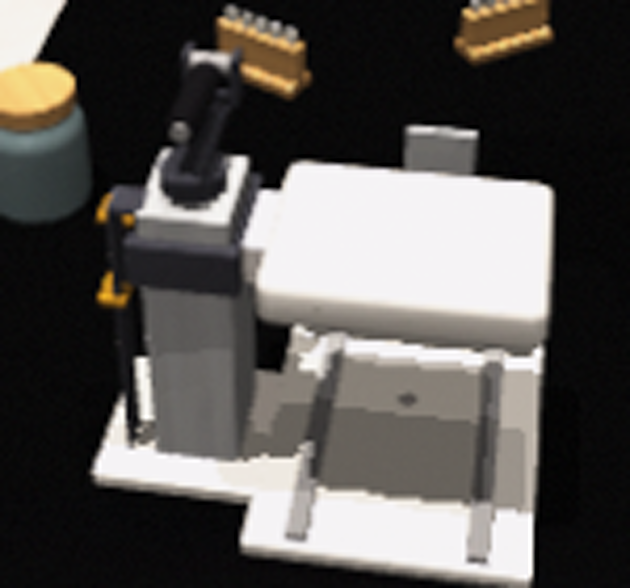

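Close-ups: the stands are upright, as the tips and ribs show. The tray has three dark strips with the tab at its right. The crank arm points roughly towards image right with the folded handle over it, and the brass pointer and clip are on the far side. Next I fit the press frame.

```bash
python3 - <<'E'
from h import *
np.set_printoptions(precision=4,suppress=True)
W=cloud("top",np.load("pics/top0.npy"))
def sel(u0,u1,v0,v1,lo,hi):
    s=W[v0:v1,u0:u1].reshape(-1,3); return s[(s[:,2]>lo)&(s[:,2]<hi)]
H=sel(170,225,195,258,.155,.2); r=cv2.minAreaRect((H[:,:2]*1000).astype(np.float32)); print("head",r,H[:,2].mean(),len(H))
T=sel(215,270,200,256,.020,.045); r=cv2.minAreaRect((T[:,:2]*1000).astype(np.float32)); print("tray",r,len(T))
R=sel(215,270,200,256,.031,.045); r=cv2.minAreaRect((R[:,:2]*1000).astype(np.float32)); print("rim",r,len(R),np.median(R[:,2]))
B=sel(262,280,210,250,.045,.08); print("tab",B.mean(0),B.min(0),B.max(0),len(B))
Ws=cloud("side",np.load("pics/side0.npy"))
s=Ws[190:300,195:345].reshape(-1,3)
H=s[(s[:,2]>.155)&(s[:,2]<.2)&(s[:,0]<.56)]
r=cv2.minAreaRect((H[H[:,2]>.17][:,:2]*1000).astype(np.float32)); print("head side",r,H[:,2].max())
C=s[(s[:,2]>.2)]; print("crank side pts",len(C),C.min(0),C.max(0)); 
for z in np.arange(.2,.28,.01):
    q=C[(C[:,2]>=z)&(C[:,2]<z+.01)]; 
    if len(q):print(z,len(q),q.mean(0),q.min(0),q.max(0))
C=sel(180,225,165,205,.2,.3)
for z in np.arange(.2,.28,.01):
    q=C[(C[:,2]>=z)&(C[:,2]<z+.01)]; 
    if len(q):print(z,len(q),q.mean(0),q.min(0),q.max(0))
B=Ws[205:230,280:310].reshape(-1,3); B=B[(B[:,2]>.03)&(B[:,2]<.08)&(B[:,1]<0.0)]; print("tab side",len(B),B.mean(0),B.min(0),B.max(0))
im=bot
import scipy
st=bot.state(); Rm=cv2.Rodrigues(np.array(st['tcp_rot']))[0]; print(Rm)
E
```

```text
head ((487.71612548828125, 196.25457763671875), (113.8717041015625, 169.94654846191406), 88.62051391601562) 0.17350135581580706 1717
tray ((472.67431640625, 51.61668014526367), (195.78836059570312, 141.4230499267578), 88.4117660522461) 1341
rim ((472.6441345214844, 59.20040512084961), (109.06627655029297, 140.96946716308594), 88.4500503540039) 224 0.03593249799401199
tab [ 0.4674 -0.057   0.0629] [ 0.4437 -0.0594  0.0575] [ 0.4896 -0.0543  0.0684] 27
head side ((482.78863525390625, 198.29412841796875), (112.25358581542969, 155.8305206298828), 87.45079040527344) 0.1778595557888295
crank side pts 456 [0.5765 0.1313 0.2004] [0.6121 0.219  0.2483]
0.2 86 [0.5909 0.1969 0.2056] [0.5774 0.1405 0.2004] [0.6121 0.2188 0.21  ]
0.21000000000000002 134 [0.5907 0.1807 0.2115] [0.5765 0.1313 0.21  ] [0.6038 0.219  0.219 ]
0.22000000000000003 13 [0.5809 0.146  0.2257] [0.577  0.1415 0.2206] [0.6067 0.149  0.2298]
0.23000000000000004 67 [0.5905 0.1722 0.2364] [0.5771 0.1351 0.2306] [0.6066 0.2166 0.2398]
0.24000000000000005 156 [0.5926 0.1806 0.2437] [0.5773 0.1328 0.2401] [0.6076 0.2163 0.2483]
0.2 52 [0.5851 0.1753 0.2065] [0.5757 0.1311 0.2003] [0.6    0.2112 0.21  ]
0.21000000000000002 34 [0.5861 0.1655 0.2121] [0.5755 0.1308 0.21  ] [0.6037 0.2139 0.2198]
0.22000000000000003 3 [0.5953 0.1366 0.225 ] [0.5769 0.1323 0.222 ] [0.6057 0.1417 0.2276]
0.23000000000000004 44 [0.5904 0.1528 0.2376] [0.5758 0.134  0.2323] [0.6064 0.2022 0.24  ]
0.24000000000000005 111 [0.592  0.178  0.2437] [0.5765 0.1334 0.24  ] [0.6057 0.2115 0.25  ]
tab side 171 [ 0.4722 -0.0545  0.0484] [ 0.4473 -0.0603  0.0302] [ 0.4966 -0.0497  0.0653]
[[ 0.9569  0.2905 -0.0002]
 [ 0.2905 -0.9569  0.0011]
 [ 0.0001 -0.0011 -1.    ]]
```

arm_command --rows '[{"claw": 0.1, "offset": [26, 27, -12], "turn": 0.034}, {"claw": 0.1, "offset": [26, 27, -12], "turn": 0.034}, {"claw": 0.1, "offset": [26, 27, -12], "turn": 0.034}, {"claw": 0.1, "offset": [26, 27, -12], "turn": 0.034}, {"claw": 0.1, "offset": [26, 27, -12], "turn": 0.034}, {"claw": 0.1, "offset": [26, 27, -12], "turn": 0.034}, {"claw": 0.1, "offset": [26, 27, -12], "turn": 0.034}, {"claw": 0.1, "offset": [26, 27, -12], "turn": 0.034}, {"claw": 0.1, "offset": [26, 27, -12], "turn": 0.034}, {"claw": 0.1, "offset": [22, 25, -12], "turn": 0.034}, {"claw": 0.1, "offset": [0, 0, 0], "turn": 0}, {"claw": 0.1, "offset": [0, 0, 0], "turn": 0}]'

```text
time: 1.6
eef_pos: [0.4229, -0.2824, 0.1253]
tcp_rot: [-2.985, -0.98, 0.0]
force: [-0.0, 0.7, 0.7]
opening: 0.0472
```

```bash
python3 - <<'E'
from h import *
snap("top","top1"); snap("side","side1")
im=cv2.imread("pics/top1.png")
cv2.imwrite("pics/t1.png",np.hstack([cv2.resize(im[160:280,290:410],(480,480)), cv2.resize(cv2.imread("pics/side1.png")[150:250,230:330],(300,480))]))
s=bot.state(); print(s['eef_pos'],s['tcp_rot'],s['qpos'],s['force'])
E
```

```text
[ 0.42271249 -0.28287651  0.12560249] [2.98481788e+00 9.78738975e-01 1.63192203e-04] [-7.41257475e-01  8.53077270e-02  1.75807673e+00 -1.11630748e-04
  1.29780540e+00  1.95853305e-01] [-0.56073606 -0.1654886   0.42618407]
```

View pics/t1.png

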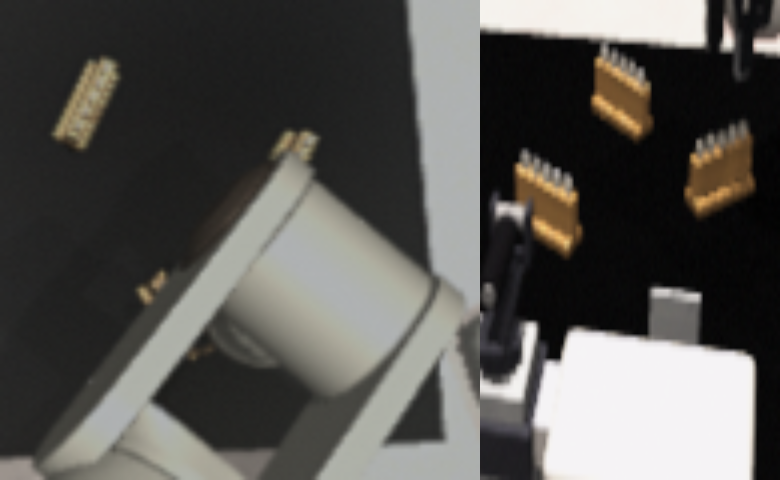

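The top view is blocked by the arm. In the side view the stand under the gripper is undisturbed. Descending.

arm_command --rows '[{"claw": 0.0, "offset": [0, 0, -25], "turn": 0}, {"claw": 0.0, "offset": [0, 0, -25], "turn": 0}, {"claw": 0.0, "offset": [0, 0, -25], "turn": 0}, {"claw": 0.0, "offset": [0, 0, -12], "turn": 0}, {"claw": 0.0, "offset": [0, 0, -8], "turn": 0}, {"claw": 0.0, "offset": [0, 0, 0], "turn": 0}]'

```text
time: 2.45
eef_pos: [0.423, -0.2824, 0.0304]
tcp_rot: [-2.985, -0.98, -0.0]
force: [-0.5, 0.0, 0.3]
opening: 0.0429
```

```bash
python3 - <<'E'
from h import *
snap("side","side2")
cv2.imwrite("pics/s2.png",cv2.resize(cv2.imread("pics/side2.png")[130:220,250:370],None,fx=5,fy=5))
print(bot.state()['force'])
E
```

```text
[ 0.33229859 -0.44811475 -0.19627777]
```

View pics/s2.png

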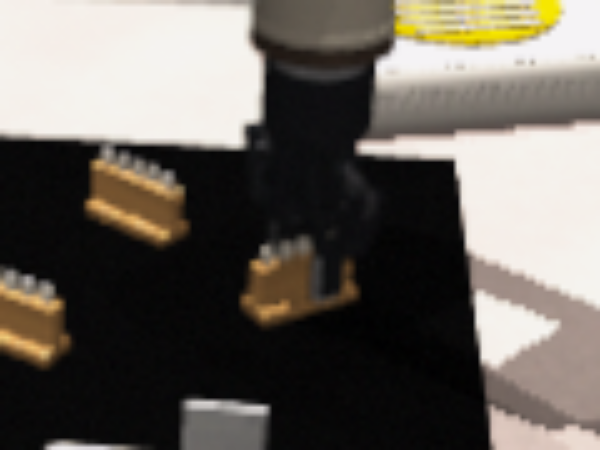

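The near finger stands in front of the rib's middle once the jaw direction is allowed for. Closing and lifting.

arm_command --rows '[{"claw": -1, "offset": [0, 0, 0], "turn": 0}, {"claw": -1, "offset": [0, 0, 0], "turn": 0}, {"claw": -1, "offset": [0, 0, 0], "turn": 0}, {"claw": -1, "offset": [0, 0, 0], "turn": 0}, {"claw": -1, "offset": [0, 0, 0], "turn": 0}, {"claw": -1, "offset": [0, 0, 0], "turn": 0}, {"claw": -1, "offset": [0, 0, 10], "turn": 0}, {"claw": -1, "offset": [0, 0, 25], "turn": 0}, {"claw": -1, "offset": [0, 0, 35], "turn": 0}, {"claw": -1, "offset": [0, 0, 30], "turn": 0}, {"claw": -1, "offset": [0, 0, 0], "turn": 0}]'

```text
time: 3.88
eef_pos: [0.4238, -0.2828, 0.1329]
tcp_rot: [2.981, 0.979, 0.003]
force: [0.2, 0.4, -2.4]
opening: 0.0131
```

```bash
python3 - <<'E'
from h import *
snap("side","side3")
cv2.imwrite("pics/s3.png",cv2.resize(cv2.imread("pics/side3.png")[110:220,250:370],None,fx=5,fy=5))
print(bot.state()['force'])
E
```

```text
[-0.59074096 -0.50984914 -2.55387865]
```

View pics/s3.png

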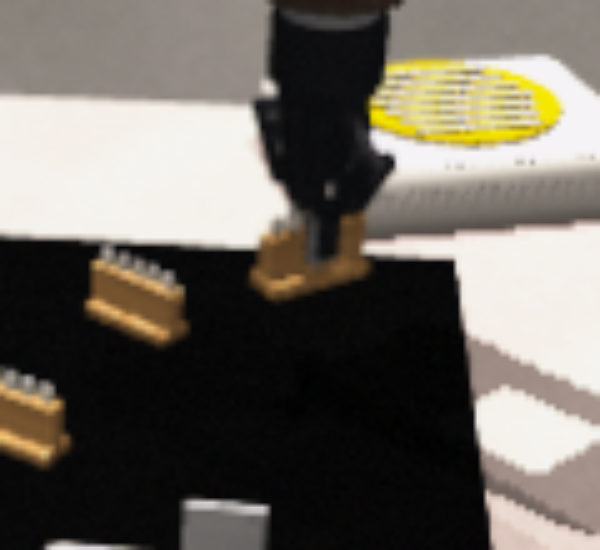

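Held level and centred, opening 13 mm. Carrying it to the x = -44 slot.

arm_command --rows '[{"claw": -1, "offset": [0.4, 28.6, 0], "turn": 0.0758}, {"claw": -1, "offset": [0.4, 28.6, 0], "turn": 0.0758}, {"claw": -1, "offset": [0.4, 28.6, 0], "turn": 0.0758}, {"claw": -1, "offset": [0.4, 28.6, 0], "turn": 0.0758}, {"claw": -1, "offset": [0.4, 28.6, 0], "turn": 0.0758}, {"claw": -1, "offset": [0.4, 28.6, 0], "turn": 0.0758}, {"claw": -1, "offset": [0.4, 28.6, 0], "turn": 0.0758}, {"claw": -1, "offset": [0.4, 28.6, 0], "turn": 0.0758}, {"claw": -1, "offset": [0.4, 28.6, 0], "turn": 0.0758}, {"claw": -1, "offset": [0.4, 28.6, 0], "turn": 0.0758}, {"claw": -1, "offset": [0.4, 28.6, 0], "turn": 0.0758}, {"claw": -1, "offset": [0.4, 28.6, 0], "turn": 0.0758}, {"claw": -1, "offset": [0, 0, 0], "turn": 0}, {"claw": -1, "offset": [0, 0, 0], "turn": 0}]'

```text
time: 5.68
eef_pos: [0.4275, 0.0608, 0.1297]
tcp_rot: [-2.251, -2.191, 0.001]
force: [-0.1, 0.1, -2.6]
opening: 0.013
```

```bash
python3 - <<'E'
from h import *
snap("side","side4");snap("top","top4")
cv2.imwrite("pics/s4.png",np.hstack([cv2.resize(cv2.imread("pics/side4.png")[150:330,200:350],(400,480)),cv2.resize(cv2.imread("pics/top4.png")[160:280,180:280],(400,480))]))
s=bot.state();print(s['force'],s['eef_pos'],s['tcp_rot'],s['qpos'])
E
```

```text
[-0.70699476  0.5273723  -2.15863855] [0.42767665 0.0604595  0.12992292] [-2.25168337e+00 -2.19006636e+00  9.31017350e-04] [-3.82589600e-02 -8.06082903e-02  1.91506081e+00 -8.81775986e-05
  1.30791028e+00 -1.04933150e-02]
```

View pics/s4.png

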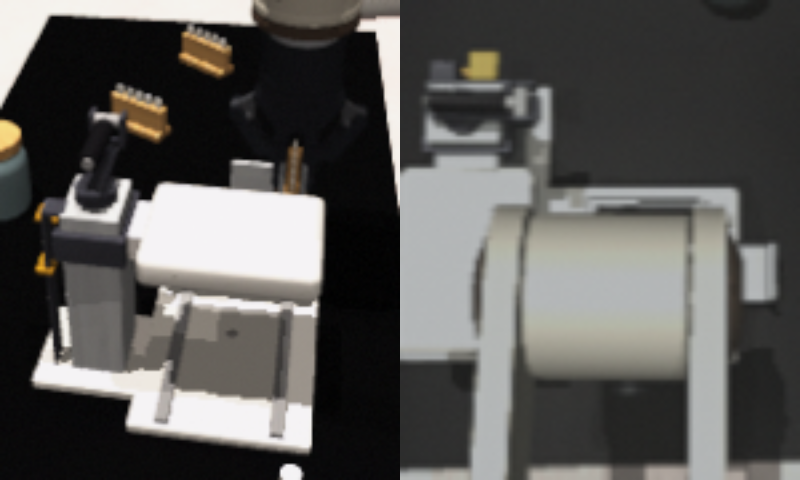

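The stand is over the tray; both views of the pan are partly blocked. Lowering while watching the force.

arm_command --rows '[{"claw": -1, "offset": [1, 0, -20], "turn": 0}, {"claw": -1, "offset": [0, 0, -20], "turn": 0}, {"claw": -1, "offset": [0, 0, -12], "turn": 0}, {"claw": -1, "offset": [0, 0, -10], "turn": 0}, {"claw": -1, "offset": [0, 0, -6], "turn": 0}, {"claw": -1, "offset": [0, 0, -4], "turn": 0}, {"claw": -1, "offset": [0, 0, -2], "turn": 0}, {"claw": -1, "offset": [0, 0, 0], "turn": 0}, {"claw": -1, "offset": [0, 0, 0], "turn": 0}]'

```text
time: 6.9
eef_pos: [0.429, 0.061, 0.0565]
tcp_rot: [2.25, 2.192, 0.0]
force: [-0.4, -0.6, -1.0]
opening: 0.0127
```

arm_command --rows '[{"claw": -1, "offset": [0, 0, -1], "turn": 0}, {"claw": -1, "offset": [0, 0, 0], "turn": 0}, {"claw": -0.35, "offset": [0, 0, 0], "turn": 0}, {"claw": -0.35, "offset": [0, 0, 0], "turn": 0}, {"claw": -0.35, "offset": [0, 0, 0], "turn": 0}, {"claw": -0.35, "offset": [0, 0, 15], "turn": 0}, {"claw": -0.35, "offset": [0, 0, 30], "turn": 0}, {"claw": -0.35, "offset": [0, 0, 30], "turn": 0}, {"claw": -0.35, "offset": [2, -40, 15], "turn": 0}, {"claw": -0.35, "offset": [20, -45, 0], "turn": 0.12}, {"claw": -0.35, "offset": [25, -45, 0], "turn": 0.14}, {"claw": -0.35, "offset": [25, -45, 0], "turn": 0.14}, {"claw": 0.0, "offset": [25, -40, 0], "turn": 0.14}, {"claw": 0.0, "offset": [25, -30, 0], "turn": 0.14}, {"claw": 0.0, "offset": [20, -15, 0], "turn": 0.14}, {"claw": 0.0, "offset": [0, 0, 0], "turn": 0}, {"claw": 0.0, "offset": [0, 0, 0], "turn": 0}]'

```text
time: 9.02
eef_pos: [0.5705, -0.1986, 0.1458]
tcp_rot: [-1.193, -2.906, 0.0]
force: [0.1, -0.9, 0.0]
opening: 0.0427
```

```bash
cat > look.py <<'E'
from h import *
import sys
tag=sys.argv[1]
s=bot.state();print(s['force'],s['eef_pos'],s['tcp_rot'],s['qpos'][5])
im,d=snap("top","top"+tag); W=cloud("top",d)
snap("side","side"+tag)
cv2.imwrite(f"pics/v{tag}.png",np.hstack([cv2.resize(cv2.imread(f"pics/side{tag}.png")[130:310,195:365],(400,424)),cv2.resize(cv2.imread(f"pics/top{tag}.png")[160:280,230:370],(400,343)) if 0 else cv2.resize(cv2.imread(f"pics/top{tag}.png")[150:280,225:347],(398,424))]))
ey=np.array([.027,.9996]);ex=np.array([.9996,-.027]);c=np.array([.4726,.0592])
P=W.reshape(-1,3); P=P[np.isfinite(P[:,0])]
q=(P[:,:2]-c)
t=np.stack([q@ex,q@ey,P[:,2]],1)
t=t[(abs(t[:,0])<.066)&(abs(t[:,1])<.06)&(t[:,2]>.052)&(t[:,2]<.09)]
if len(t)>3:
  lab=np.round(t[:,0]/.044)
  for k in set(lab): 
    z=t[lab==k]; print("in tray slot",k,len(z),z.mean(0).round(4),z.min(0).round(4),z.max(0).round(4))
m=(W[...,2]>0.03)&(W[...,2]<0.045)&(W[...,1]<-.12)&(W[...,1]>-.45)&(W[...,0]>.3)&(W[...,0]<.72)
n,l,st,cc=cv2.connectedComponentsWithStats(m.astype(np.uint8))
for i in range(1,n):
    if 20<st[i,4]<150: print(st[i][:2],cv2.minAreaRect((W[l==i][:,:2]*1000).astype(np.float32)))
E
python3 look.py 5
```

```text
[ 0.1113205  -0.89145903  0.03137834] [ 0.57051286 -0.19861866  0.14577854] [-1.19273674e+00 -2.90626308e+00  5.63386377e-05] -1.2543765946370848
in tray slot -1.0 90 [-0.045   0.0053  0.068 ] [-0.0503 -0.0336  0.0608] [-0.0395  0.0435  0.0811]
[356 193] ((550.5709228515625, -387.5909423828125), (15.021550178527832, 77.09465026855469), 53.66743850708008)
```

View pics/v5.png

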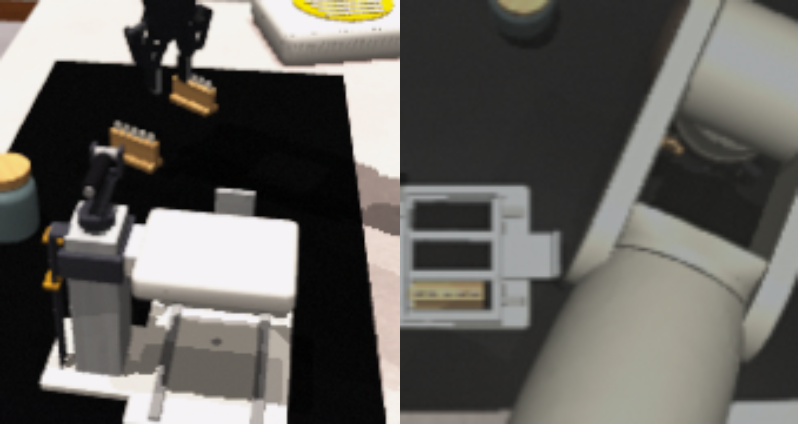

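C sits in the -44 slot at tray (-45, +5) mm. Moving on to stand A, which the side view shows unmoved.

arm_command --rows '[{"claw": 0.0, "offset": [17, -3, 0], "turn": 0.09}, {"claw": 0.0, "offset": [17, -3, 0], "turn": 0.09}, {"claw": 0.0, "offset": [17, -3.4, 0], "turn": 0.092}, {"claw": 0.0, "offset": [0, 0, -30], "turn": 0}, {"claw": 0.0, "offset": [0, 0, -30], "turn": 0}, {"claw": 0.0, "offset": [0, 0, -30], "turn": 0}, {"claw": 0.0, "offset": [0, 0, -17], "turn": 0}, {"claw": 0.0, "offset": [0, 0, -8], "turn": 0}, {"claw": 0.0, "offset": [0, 0, 0], "turn": 0}]'

```text
time: 10.25
eef_pos: [0.622, -0.2083, 0.0307]
tcp_rot: [0.785, 3.042, -0.0]
force: [1.1, -0.1, -0.5]
opening: 0.0431
```

```bash
python3 look.py 6
```

```text
[ 1.14306412 -0.09679982 -0.45051194] [ 0.62197293 -0.20833708  0.03066476] [ 7.85188205e-01  3.04162147e+00 -1.95508239e-04] -1.5060358410388162
in tray slot -1.0 92 [-0.045   0.0047  0.0681] [-0.0504 -0.0337  0.0593] [-0.0395  0.0433  0.0858]
[306 187] ((598.9913330078125, -194.857421875), (13.11961555480957, 23.298213958740234), 61.10710525512695)
[355 193] ((550.9291381835938, -388.02362060546875), (15.170612335205078, 80.05773162841797), 54.23893356323242)
```

View pics/v6.png

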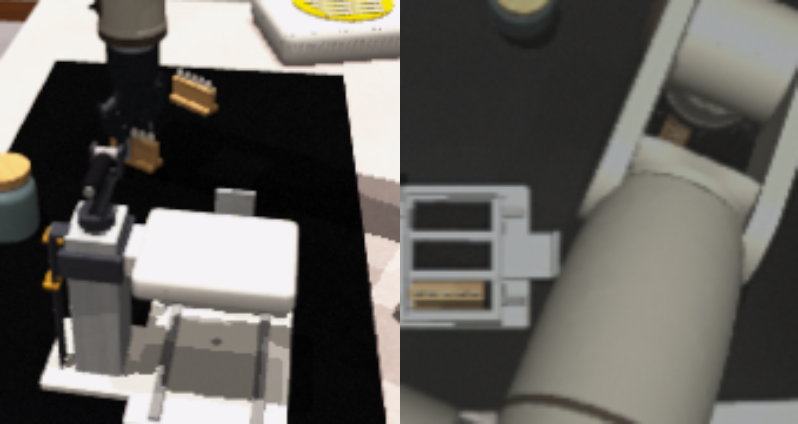

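The gripper straddles stand A's rib, and it has not moved. Closing and lifting.

arm_command --rows '[{"claw": -1, "offset": [0, 0, 0], "turn": 0}, {"claw": -1, "offset": [0, 0, 0], "turn": 0}, {"claw": -1, "offset": [0, 0, 0], "turn": 0}, {"claw": -1, "offset": [0, 0, 0], "turn": 0}, {"claw": -1, "offset": [0, 0, 0], "turn": 0}, {"claw": -1, "offset": [0, 0, 0], "turn": 0}, {"claw": -1, "offset": [0, 0, 10], "turn": 0}, {"claw": -1, "offset": [0, 0, 25], "turn": 0}, {"claw": -1, "offset": [0, 0, 35], "turn": 0}, {"claw": -1, "offset": [0, 0, 30], "turn": 0}, {"claw": -1, "offset": [0, 0, 0], "turn": 0}]'

```text
time: 11.72
eef_pos: [0.6228, -0.2087, 0.1334]
tcp_rot: [0.784, 3.038, -0.001]
force: [-0.1, 0.4, -1.8]
opening: 0.0129
```

```bash
python3 look.py 7
```

```text
[-0.10784648  0.43833731 -1.83201016] [ 0.62275554 -0.20874141  0.13336734] [ 7.84036082e-01  3.03783395e+00 -1.33220218e-03] -1.506225577259749
in tray slot -1.0 92 [-0.045   0.0048  0.0678] [-0.0502 -0.0337  0.058 ] [-0.0395  0.0437  0.0836]
[355 193] ((550.7124633789062, -387.364501953125), (14.638044357299805, 79.18305969238281), 54.72335433959961)
```

View pics/v7.png

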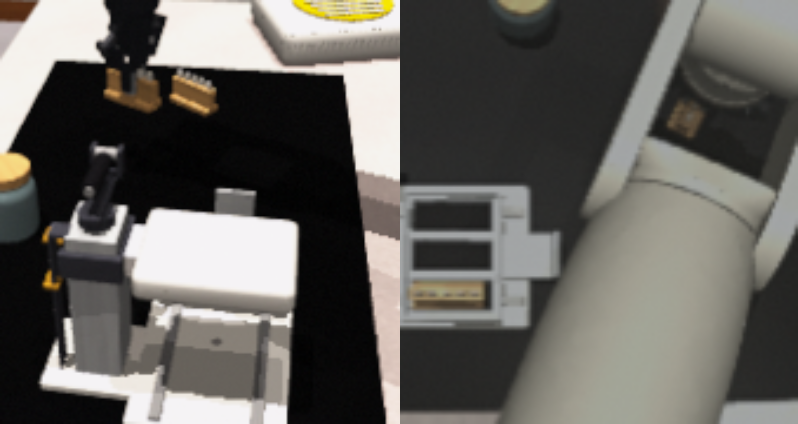

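arm_command --rows '[{"claw": -1, "offset": [-12.45, 22, 0], "turn": -0.091}, {"claw": -1, "offset": [-12.45, 22, 0], "turn": -0.091}, {"claw": -1, "offset": [-12.45, 22, 0], "turn": -0.091}, {"claw": -1, "offset": [-12.45, 22, 0], "turn": -0.091}, {"claw": -1, "offset": [-12.45, 22, 0], "turn": -0.091}, {"claw": -1, "offset": [-12.45, 22, 0], "turn": -0.091}, {"claw": -1, "offset": [-12.45, 22, 0], "turn": -0.091}, {"claw": -1, "offset": [-12.45, 22, 0], "turn": -0.091}, {"claw": -1, "offset": [-12.45, 22, 0], "turn": -0.091}, {"claw": -1, "offset": [-12.45, 22, 0], "turn": -0.091}, {"claw": -1, "offset": [-12.45, 22, 0], "turn": -0.091}, {"claw": -1, "offset": [-12.45, 22, 0], "turn": -0.092}, {"claw": -1, "offset": [0, 0, 0], "turn": 0}, {"claw": -1, "offset": [0, 0, 0], "turn": 0}]'

```text
time: 13.58
eef_pos: [0.4724, 0.0554, 0.1297]
tcp_rot: [-2.25, -2.192, 0.001]
force: [-0.1, -0.0, -1.4]
opening: 0.013
```

```bash
python3 look.py 8
```

```text
[-0.09069063 -0.00748148 -1.3804858 ] [0.47237071 0.05539226 0.12974758] [-2.24972023e+00 -2.19203077e+00  1.18103920e-03] -0.0193121048671829
in tray slot -1.0 58 [-0.045   0.0036  0.0679] [-0.0504 -0.0337  0.0586] [-0.0394  0.0437  0.0807]
[355 193] ((550.652099609375, -388.06658935546875), (14.966517448425293, 77.5740737915039), 53.12657928466797)
```

View pics/v8.png

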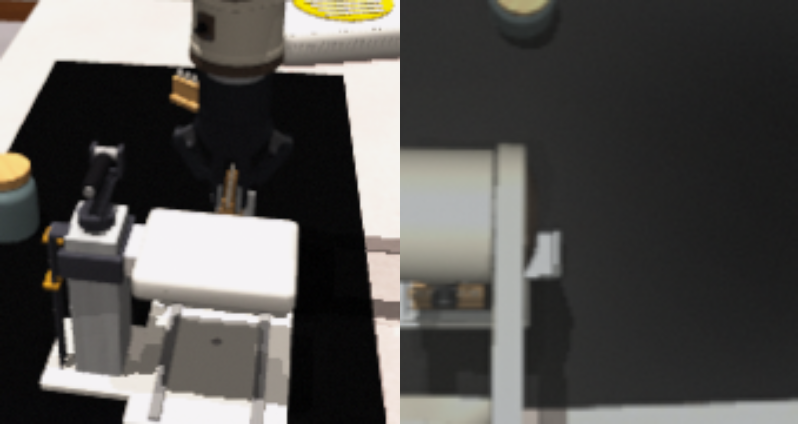

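Stand held over the middle slot. Lowering, releasing and heading to stand B.

arm_command --rows '[{"claw": -1, "offset": [0, 0, -20], "turn": 0}, {"claw": -1, "offset": [0, 0, -20], "turn": 0}, {"claw": -1, "offset": [0, 0, -12], "turn": 0}, {"claw": -1, "offset": [0, 0, -10], "turn": 0}, {"claw": -1, "offset": [0, 0, -6], "turn": 0}, {"claw": -1, "offset": [0, 0, -4], "turn": 0}, {"claw": -1, "offset": [0, 0, -2], "turn": 0}, {"claw": -1, "offset": [0, 0, -1], "turn": 0}, {"claw": -1, "offset": [0, 0, 0], "turn": 0}]'

```text
time: 14.8
eef_pos: [0.4725, 0.0557, 0.0554]
tcp_rot: [2.252, 2.191, 0.0]
force: [0.4, -0.0, -1.8]
opening: 0.0128
```

arm_command --rows '[{"claw": -0.38, "offset": [0, 0, 0], "turn": 0}, {"claw": -0.38, "offset": [0, 0, 0], "turn": 0}, {"claw": -0.38, "offset": [0, 0, 0], "turn": 0}, {"claw": -0.38, "offset": [0, 0, 15], "turn": 0}, {"claw": -0.38, "offset": [0, 0, 30], "turn": 0}, {"claw": -0.38, "offset": [0, 0, 30], "turn": 0}, {"claw": -0.38, "offset": [0, -44, 10], "turn": 0}, {"claw": 0.0, "offset": [8, -40, 0], "turn": 0.096}, {"claw": 0.0, "offset": [8, -40, 0], "turn": 0.097}, {"claw": 0.0, "offset": [8, -40, 0], "turn": 0.097}, {"claw": 0.0, "offset": [8, -40, 0], "turn": 0.097}, {"claw": 0.0, "offset": [8, -40, 0], "turn": 0.097}, {"claw": 0.0, "offset": [8, -40, 0], "turn": 0.097}, {"claw": 0.0, "offset": [8, -40, 0], "turn": 0.097}, {"claw": 0.0, "offset": [8, -40, 0], "turn": 0.097}, {"claw": 0.0, "offset": [8, -40, 0], "turn": 0.097}, {"claw": 0.0, "offset": [6, -39, 0], "turn": 0.096}, {"claw": 0.0, "offset": [0, 0, 0], "turn": 0}, {"claw": 0.0, "offset": [0, 0, 0], "turn": 0}]'

```text
time: 17.18
eef_pos: [0.5504, -0.3871, 0.1408]
tcp_rot: [-0.975, -2.986, -0.0]
force: [-0.2, 0.8, -0.3]
opening: 0.0429
```

```bash
python3 look.py 9
```

```text
[-0.23948862  0.77872716 -0.2761454 ] [ 0.55035228 -0.38710127  0.14081712] [-9.74969870e-01 -2.98647374e+00 -1.15131749e-04] -1.6671045128727875
in tray slot 0.0 85 [ 0.013  -0.0126  0.0673] [ 0.0021 -0.0476  0.0524] [0.0201 0.0298 0.0826]
in tray slot 1.0 13 [0.0245 0.0185 0.0666] [0.0224 0.0018 0.062 ] [0.0273 0.03   0.0774]
in tray slot -1.0 92 [-0.045   0.0048  0.0678] [-0.0504 -0.0337  0.0613] [-0.0395  0.0435  0.0827]
```

View pics/v9.png

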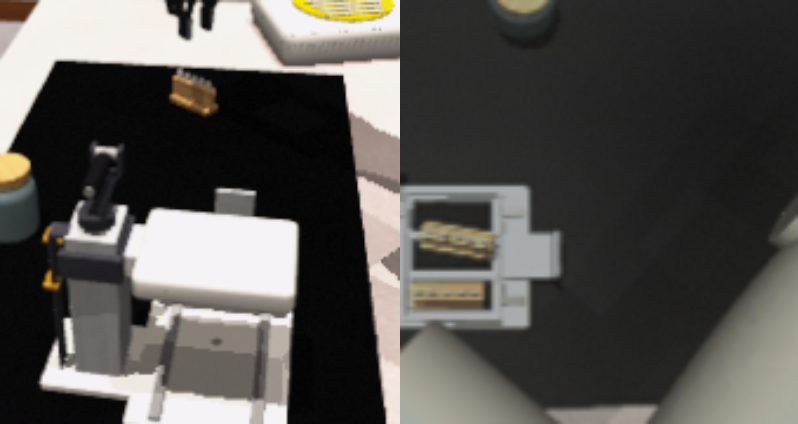

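The middle stand has been knocked aside: it now sits about 13 mm off in tray x and is yawed. I'll measure it and put it right first.

```bash
python3 - <<'E'
from h import *
W=cloud("top",np.load("pics/top9.npy"))
ey=np.array([.027,.9996]);ex=np.array([.9996,-.027]);c=np.array([.4726,.0592])
for name,f in (("A",lambda t:t>-.025),("C",lambda t:t<-.025)):
    P=W.reshape(-1,3); P=P[np.isfinite(P[:,0])]; q=P[:,:2]-c; t=np.stack([q@ex,q@ey,P[:,2]],1)
    k=(abs(t[:,0])<.067)&(abs(t[:,1])<.062)&f(t[:,0])
    for lo,hi in ((.031,.045),(.054,.0695),(.0695,.085)):
        s=t[k&(t[:,2]>lo)&(t[:,2]<hi)&(abs(t[:,1])<.052)]; 
        if len(s)>4: print(name,lo,len(s),cv2.minAreaRect((s[:,:2]*1000).astype(np.float32)),np.median(s[:,2]))
    s=t[k&(t[:,2]>.055)]
    # plane of rib heights along y
    A=np.c_[s[:,:2],np.ones(len(s))]; s2=s[abs(s[:,2]-.066)<.004]; A=np.c_[s2[:,1],np.ones(len(s2))]
    print(np.linalg.lstsq(A,s2[:,2],rcond=None)[0])
im=cv2.imread("pics/top9.png"); cv2.imwrite("pics/t9z.png",cv2.resize(im[200:258,215:280],None,fx=10,fy=10,interpolation=cv2.INTER_CUBIC))
E
```

```text
A 0.031 155 ((21.375274658203125, -0.07909774780273438), (90.97175598144531, 101.7264404296875), 0.04438028857111931) 0.03511301759072949
A 0.054 76 ((15.092966079711914, -8.11148452758789), (79.32133483886719, 14.341402053833008), 79.92105102539062) 0.065622320930664
A 0.0695 21 ((12.909244537353516, -4.987148284912109), (71.878173828125, 8.102947235107422), 79.99649810791016) 0.07668133057371063
[0.00842355 0.06624125]
C 0.031 110 ((-47.238365173339844, -0.7198486328125), (39.23948287963867, 100.42120361328125), 0.013954241760075092) 0.03388138801221707
C 0.054 72 ((-44.89850616455078, 4.885967254638672), (10.720196723937988, 77.14060974121094), 0.027498606592416763) 0.06536960325491215
C 0.0695 20 ((-43.72291564941406, 4.413848876953125), (68.68721771240234, 10.30508041381836), 81.74651336669922) 0.0770844789215327
[0.01276241 0.06553589]
```

View pics/t9z.png

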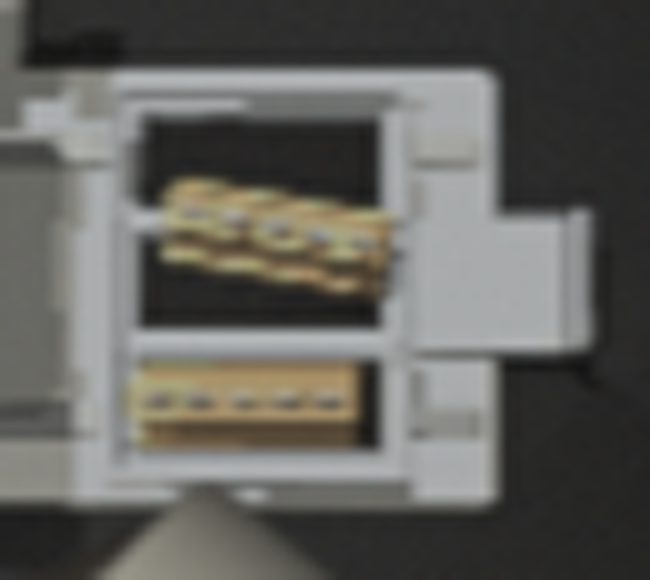

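Stand A is upright and level (rib top 66 mm) at tray (15, -8), yawed -10°. Going back to regrasp it.

arm_command --rows '[{"claw": -0.2, "offset": [-5.25, 36.5, 0], "turn": -0.095}, {"claw": -0.2, "offset": [-5.25, 36.5, 0], "turn": -0.095}, {"claw": -0.2, "offset": [-5.25, 36.5, 0], "turn": -0.095}, {"claw": -0.2, "offset": [-5.25, 36.5, 0], "turn": -0.095}, {"claw": -0.2, "offset": [-5.25, 36.5, 0], "turn": -0.095}, {"claw": -0.2, "offset": [-5.25, 36.5, 0], "turn": -0.095}, {"claw": -0.2, "offset": [-5.25, 36.5, 0], "turn": -0.095}, {"claw": -0.2, "offset": [-5.25, 36.5, 0], "turn": -0.095}, {"claw": -0.2, "offset": [-5.25, 36.5, 0], "turn": -0.095}, {"claw": -0.2, "offset": [-5.25, 36.5, 0], "turn": -0.096}, {"claw": -0.2, "offset": [-5.25, 36.5, 0], "turn": -0.096}, {"claw": -0.2, "offset": [-5.25, 36.5, 0], "turn": -0.096}, {"claw": -0.2, "offset": [0, 0, -30], "turn": 0}, {"claw": -0.2, "offset": [0, 0, -30], "turn": 0}, {"claw": -0.2, "offset": [0, 0, -15], "turn": 0}, {"claw": -0.2, "offset": [0, 0, -10], "turn": 0}, {"claw": -0.2, "offset": [0, 0, 0], "turn": 0}]'

```text
time: 19.4
eef_pos: [0.4874, 0.0506, 0.0554]
tcp_rot: [-2.434, -1.985, 0.0]
force: [-0.8, 0.0, 1.0]
opening: 0.0342
```

```bash
python3 look.py 10
```

```text
[-0.79058538  0.02137798  1.00961917] [0.48741427 0.05064538 0.05535135] [-2.43438723e+00 -1.98544413e+00  2.90161374e-04] 0.14857756673614123
in tray slot -1.0 67 [-0.0457  0.0038  0.0678] [-0.0503 -0.0337  0.0594] [-0.0394  0.0437  0.0824]
[354 193] ((550.6283569335938, -387.7741394042969), (15.691490173339844, 77.58600616455078), 53.53050231933594)
```

View pics/v10.png

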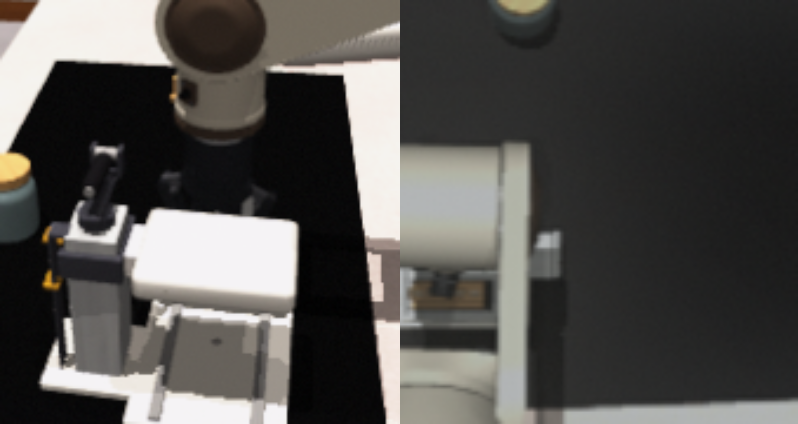

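Jaws straddle the stand (forces near zero). Close, lift, re-place in the middle.

arm_command --rows '[{"claw": -1, "offset": [0, 0, 0], "turn": 0}, {"claw": -1, "offset": [0, 0, 0], "turn": 0}, {"claw": -1, "offset": [0, 0, 0], "turn": 0}, {"claw": -1, "offset": [0, 0, 0], "turn": 0}, {"claw": -1, "offset": [0, 0, 0], "turn": 0}, {"claw": -1, "offset": [0, 0, 10], "turn": 0}, {"claw": -1, "offset": [0, 0, 15], "turn": 0}, {"claw": -1, "offset": [-5, 2, 0], "turn": 0.058}, {"claw": -1, "offset": [-5, 2, 0], "turn": 0.058}, {"claw": -1, "offset": [-5, 2, 0], "turn": 0.059}, {"claw": -1, "offset": [0, 0, 0], "turn": 0}, {"claw": -1, "offset": [0, 0, -12], "turn": 0}, {"claw": -1, "offset": [0, 0, -8], "turn": 0}, {"claw": -1, "offset": [0, 0, -4], "turn": 0}, {"claw": -1, "offset": [0, 0, -1], "turn": 0}, {"claw": -1, "offset": [0, 0, 0], "turn": 0}, {"claw": -1, "offset": [0, 0, 0], "turn": 0}]'

```text
time: 21.62
eef_pos: [0.4722, 0.0566, 0.056]
tcp_rot: [-2.251, -2.19, 0.001]
force: [-12.9, -0.1, 23.3]
opening: 0.0124
```

arm_command --rows '[{"claw": -0.38, "offset": [0, 0, 0], "turn": 0}, {"claw": -0.38, "offset": [0, 0, 0], "turn": 0}, {"claw": -0.38, "offset": [0, 0, 0], "turn": 0}, {"claw": -0.38, "offset": [0, 0, 15], "turn": 0}, {"claw": -0.38, "offset": [0, 0, 30], "turn": 0}, {"claw": -0.38, "offset": [0, 0, 30], "turn": 0}, {"claw": -0.38, "offset": [0, -44, 10], "turn": 0}, {"claw": 0.0, "offset": [8, -40, 0], "turn": 0.096}, {"claw": 0.0, "offset": [8, -40, 0], "turn": 0.097}, {"claw": 0.0, "offset": [8, -40, 0], "turn": 0.097}, {"claw": 0.0, "offset": [8, -40, 0], "turn": 0.097}, {"claw": 0.0, "offset": [8, -40, 0], "turn": 0.097}, {"claw": 0.0, "offset": [8, -40, 0], "turn": 0.097}, {"claw": 0.0, "offset": [8, -40, 0], "turn": 0.097}, {"claw": 0.0, "offset": [8, -40, 0], "turn": 0.097}, {"claw": 0.0, "offset": [8, -40, 0], "turn": 0.097}, {"claw": 0.0, "offset": [6, -40, 0], "turn": 0.096}, {"claw": 0.0, "offset": [0, 0, 0], "turn": 0}, {"claw": 0.0, "offset": [0, 0, 0], "turn": 0}]'

```text
time: 24.0
eef_pos: [0.5504, -0.3871, 0.1408]
tcp_rot: [-0.975, -2.986, -0.0]
force: [0.0, -0.2, 0.4]
opening: 0.043
```

```bash
python3 look.py 11
```

```text
[ 0.01386396 -0.17990494  0.44274524] [ 0.5503639  -0.3871073   0.14077867] [-9.75053512e-01 -2.98643654e+00 -1.06007296e-04] -1.6670360240195663
in tray slot 0.0 92 [-0.0031 -0.002   0.0677] [-0.0084 -0.0406  0.0602] [0.0026 0.0372 0.0839]
in tray slot -1.0 92 [-0.045   0.0047  0.0684] [-0.0503 -0.0337  0.0594] [-0.0395  0.0436  0.0836]
```

View pics/v11.png

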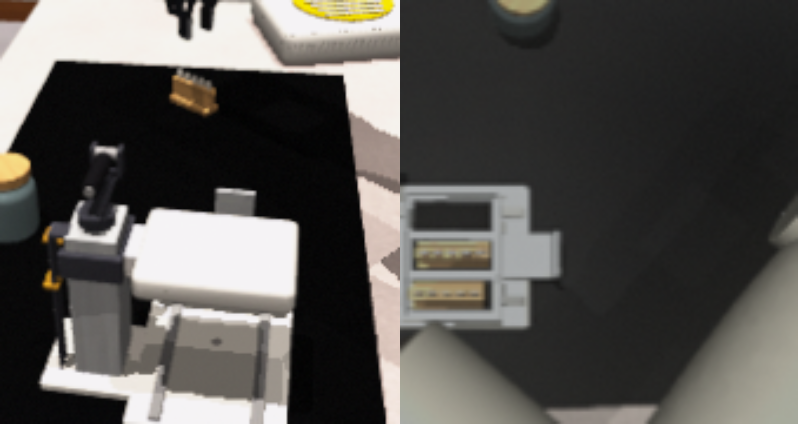

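The middle stand is now right, at tray (-3, -2). Grasping B.

arm_command --rows '[{"claw": 0.0, "offset": [0, -0.7, -30], "turn": 0}, {"claw": 0.0, "offset": [0, 0, -30], "turn": 0}, {"claw": 0.0, "offset": [0, 0, -26], "turn": 0}, {"claw": 0.0, "offset": [0, 0, -16], "turn": 0}, {"claw": 0.0, "offset": [0, 0, -8], "turn": 0}, {"claw": 0.0, "offset": [0, 0, 0], "turn": 0}]'

```text
time: 24.85
eef_pos: [0.5506, -0.388, 0.0305]
tcp_rot: [0.973, 2.987, -0.0]
force: [0.5, 0.5, 0.7]
opening: 0.0425
```

```bash
python3 look.py 12
```

```text
[0.54852685 0.53386394 0.65151601] [ 0.5505641  -0.38797838  0.03049079] [ 9.73457186e-01  2.98693117e+00 -1.94941404e-04] -1.6687543133633318
in tray slot 0.0 92 [-0.0031 -0.002   0.0678] [-0.0087 -0.0406  0.0586] [0.0027 0.0371 0.0848]
in tray slot -1.0 41 [-0.0441  0.0259  0.0683] [-0.0502 -0.0022  0.0611] [-0.0395  0.0436  0.0795]
```

View pics/v12.png

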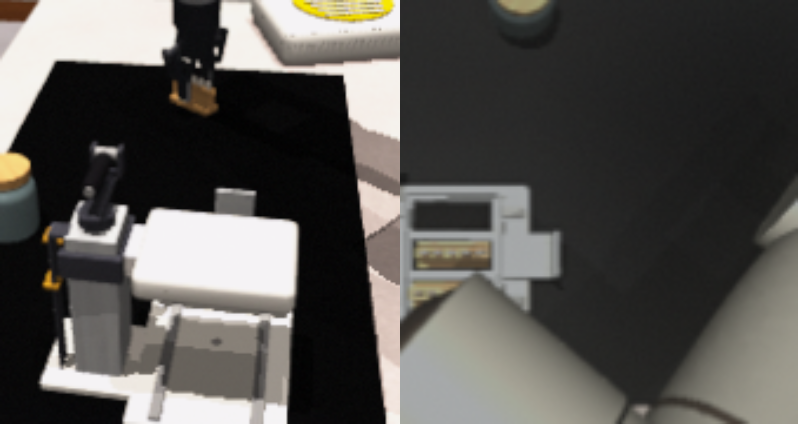

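arm_command --rows '[{"claw": -1, "offset": [0, 0, 0], "turn": 0}, {"claw": -1, "offset": [0, 0, 0], "turn": 0}, {"claw": -1, "offset": [0, 0, 0], "turn": 0}, {"claw": -1, "offset": [0, 0, 0], "turn": 0}, {"claw": -1, "offset": [0, 0, 0], "turn": 0}, {"claw": -1, "offset": [0, 0, 0], "turn": 0}, {"claw": -1, "offset": [0, 0, 10], "turn": 0}, {"claw": -1, "offset": [0, 0, 25], "turn": 0}, {"claw": -1, "offset": [0, 0, 35], "turn": 0}, {"claw": -1, "offset": [0, 0, 30], "turn": 0}, {"claw": -1, "offset": [0, 0, 0], "turn": 0}]'

```text
time: 26.32
eef_pos: [0.5512, -0.3887, 0.1334]
tcp_rot: [0.972, 2.983, -0.003]
force: [-0.9, 0.1, -1.2]
opening: 0.0126
```

arm_command --rows '[{"claw": -1, "offset": [-2.9, 37, 0], "turn": -0.08}, {"claw": -1, "offset": [-2.9, 37, 0], "turn": -0.08}, {"claw": -1, "offset": [-2.9, 37, 0], "turn": -0.08}, {"claw": -1, "offset": [-2.9, 37, 0], "turn": -0.081}, {"claw": -1, "offset": [-2.9, 37, 0], "turn": -0.081}, {"claw": -1, "offset": [-2.9, 37, 0], "turn": -0.081}, {"claw": -1, "offset": [-2.9, 37, 0], "turn": -0.081}, {"claw": -1, "offset": [-2.9, 37, 0], "turn": -0.081}, {"claw": -1, "offset": [-2.9, 37, 0], "turn": -0.081}, {"claw": -1, "offset": [-2.9, 37, 0], "turn": -0.081}, {"claw": -1, "offset": [-2.9, 37, 0], "turn": -0.081}, {"claw": -1, "offset": [-2.9, 37, 0], "turn": -0.08}, {"claw": -1, "offset": [0, 0, 0], "turn": 0}, {"claw": -1, "offset": [0, 0, 0], "turn": 0}]'

```text
time: 28.08
eef_pos: [0.5154, 0.0557, 0.1298]
tcp_rot: [-2.25, -2.192, 0.001]
force: [0.1, 0.1, -1.2]
opening: 0.0128
```

```bash
python3 look.py 13
```

```text
[ 0.07954335  0.07483393 -1.24282329] [0.51542072 0.0556921  0.12983037] [-2.25007314e+00 -2.19186425e+00  1.19546388e-03] -0.014605563312556927
in tray slot 0.0 59 [-0.0031 -0.0072  0.0678] [-0.0085 -0.0405  0.0593] [0.0026 0.0369 0.0809]
in tray slot -1.0 92 [-0.045   0.0048  0.0679] [-0.0503 -0.0336  0.0601] [-0.0394  0.0437  0.0826]
```

View pics/v13.png

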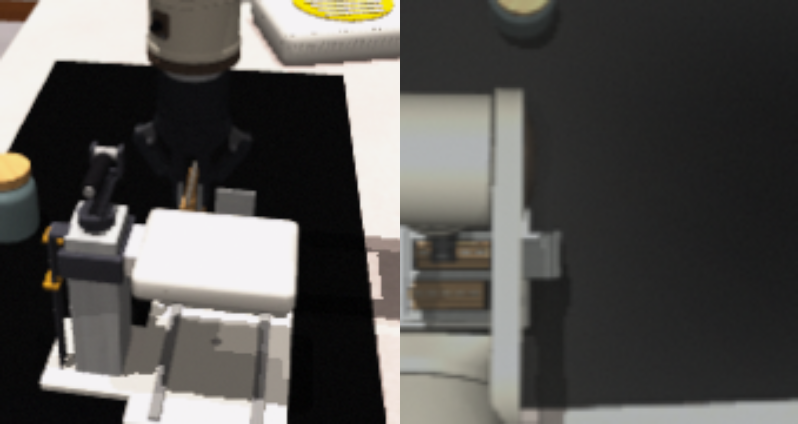

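Lowering B into the +44 slot and releasing.

arm_command --rows '[{"claw": -1, "offset": [0, 0, -20], "turn": 0}, {"claw": -1, "offset": [0, 0, -20], "turn": 0}, {"claw": -1, "offset": [0, 0, -12], "turn": 0}, {"claw": -1, "offset": [0, 0, -10], "turn": 0}, {"claw": -1, "offset": [0, 0, -6], "turn": 0}, {"claw": -1, "offset": [0, 0, -4], "turn": 0}, {"claw": -1, "offset": [0, 0, -2], "turn": 0}, {"claw": -1, "offset": [0, 0, -1], "turn": 0}, {"claw": -1, "offset": [0, 0, 0], "turn": 0}, {"claw": -0.38, "offset": [0, 0, 0], "turn": 0}, {"claw": -0.38, "offset": [0, 0, 0], "turn": 0}, {"claw": -0.38, "offset": [0, 0, 0], "turn": 0}, {"claw": -0.38, "offset": [0, 0, 15], "turn": 0}, {"claw": -0.38, "offset": [0, 0, 30], "turn": 0}, {"claw": -0.38, "offset": [0, 0, 30], "turn": 0}, {"claw": -1, "offset": [-15, -40, 0], "turn": 0}, {"claw": -1, "offset": [-15, -55, 0], "turn": 0}, {"claw": -1, "offset": [-15, -57, 0], "turn": 0}, {"claw": -1, "offset": [0, 0, 0], "turn": 0}, {"claw": -1, "offset": [0, 0, 0], "turn": 0}]'

```text
time: 30.68
eef_pos: [0.4708, -0.0961, 0.1311]
tcp_rot: [2.252, 2.189, 0.001]
force: [-0.5, 0.4, 0.4]
opening: -0.0003
```

```bash
python3 look.py 14
```

```text
[-0.51787713  0.3619544   0.36985576] [ 0.47080361 -0.0960755   0.1310513 ] [2.25229554e+00 2.18938736e+00 8.19116346e-04] -0.33372550426980496
in tray slot 0.0 92 [-0.0031 -0.002   0.0677] [-0.0085 -0.0406  0.0599] [0.0027 0.0372 0.0829]
in tray slot 1.0 111 [ 0.0414 -0.0022  0.0664] [ 0.0348 -0.0405  0.0522] [0.0489 0.038  0.084 ]
in tray slot -1.0 91 [-0.045   0.0052  0.0682] [-0.0504 -0.0337  0.0593] [-0.0396  0.0435  0.0824]
```

View pics/v14.png

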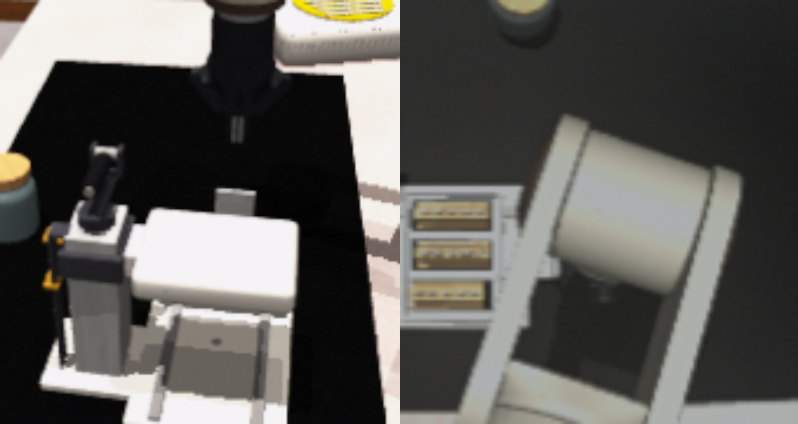

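All three stands are upright in their slots (the top crop shows three parallel ribs). Now lowering behind the tab and pushing.

arm_command --rows '[{"claw": -1, "offset": [-1, 0, -30], "turn": 0}, {"claw": -1, "offset": [0, 0, -30], "turn": 0}, {"claw": -1, "offset": [0, 0, -22], "turn": 0}, {"claw": -1, "offset": [0, 8, 0], "turn": 0}, {"claw": -1, "offset": [0, 8, 0], "turn": 0}, {"claw": -1, "offset": [0, 4, 0], "turn": 0}, {"claw": -1, "offset": [0, 4, 0], "turn": 0}, {"claw": -1, "offset": [0, 4, 0], "turn": 0}, {"claw": -1, "offset": [0, 4, 0], "turn": 0}, {"claw": -1, "offset": [0, 0, 0], "turn": 0}]'

```text
time: 32.02
eef_pos: [0.4696, -0.0638, 0.0483]
tcp_rot: [-2.251, -2.191, 0.0]
force: [-0.1, -0.2, -0.2]
opening: -0.0001
```

```bash
python3 look.py 15
```

```text
[-0.1354012  -0.16463117 -0.19287072] [ 0.46958728 -0.06381529  0.04826158] [-2.25124954e+00 -2.19082253e+00  2.88068509e-05] -0.27077650628821875
in tray slot 0.0 89 [-0.0031  0.0085  0.0682] [-0.0083 -0.0301  0.0597] [0.0026 0.0473 0.0835]
in tray slot 1.0 103 [0.0419 0.0089 0.0672] [ 0.0349 -0.0299  0.0524] [0.0487 0.0482 0.0834]
in tray slot -1.0 80 [-0.0449  0.0165  0.068 ] [-0.0503 -0.0196  0.061 ] [-0.0395  0.0506  0.0811]
```

View pics/v15.png

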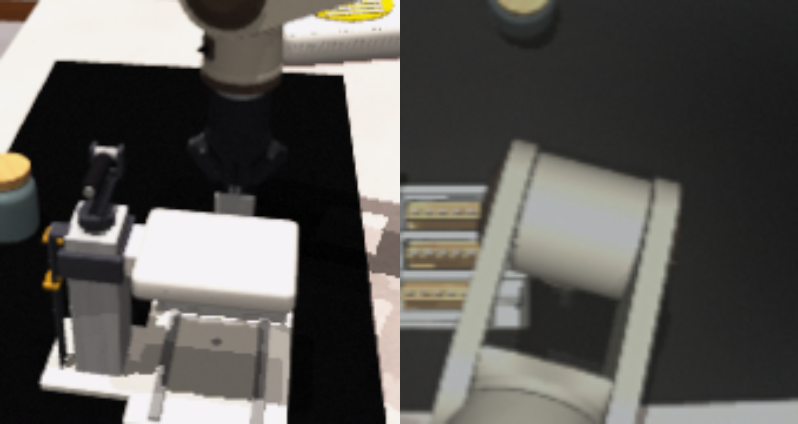

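The tray is moving with the fingers, already about 11 mm in. Continuing.

arm_command --rows '[{"claw": -1, "offset": [0.2, 6, 0], "turn": 0}, {"claw": -1, "offset": [0.2, 8, 0], "turn": 0}, {"claw": -1, "offset": [0.2, 8, 0], "turn": 0}, {"claw": -1, "offset": [0.2, 8, 0], "turn": 0}, {"claw": -1, "offset": [0.2, 8, 0], "turn": 0}, {"claw": -1, "offset": [0.2, 8, 0], "turn": 0}, {"claw": -1, "offset": [0.2, 8, 0], "turn": 0}, {"claw": -1, "offset": [0.2, 8, 0], "turn": 0}, {"claw": -1, "offset": [0.2, 8, 0], "turn": 0}, {"claw": -1, "offset": [0.2, 8, 0], "turn": 0}, {"claw": -1, "offset": [0.2, 8, 0], "turn": 0}, {"claw": -1, "offset": [0.2, 8, 0], "turn": 0}, {"claw": -1, "offset": [0.2, 6, 0], "turn": 0}, {"claw": -1, "offset": [0.2, 6, 0], "turn": 0}, {"claw": -1, "offset": [0.2, 4, 0], "turn": 0}, {"claw": -1, "offset": [0, 0, 0], "turn": 0}]'

```text
time: 34.12
eef_pos: [0.4726, 0.0462, 0.0482]
tcp_rot: [-2.251, -2.191, 0.0]
force: [1.0, -0.4, -0.4]
opening: 0.0
```

```bash
python3 look.py 16
```

```text
[ 0.96142121 -0.37472053 -0.42066743] [0.47259138 0.04618612 0.0482145 ] [-2.25112105e+00 -2.19096552e+00  8.32299110e-05] -0.038113093145826955
```

View pics/v16.png

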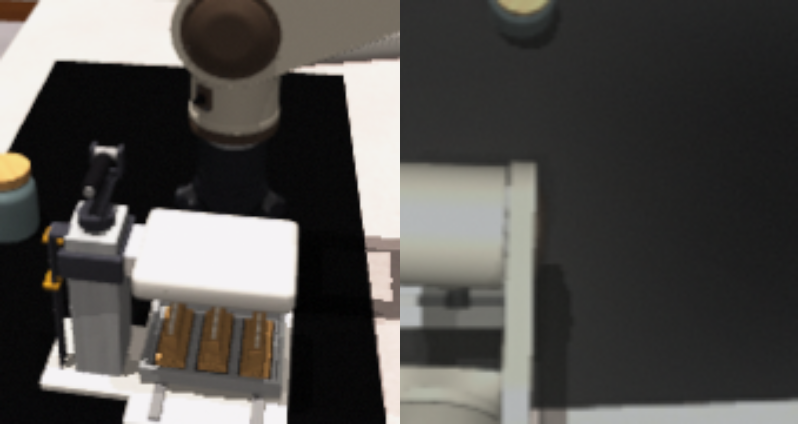

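The three stands ride upright and the tray is about 121 mm in. Now through the detent, slowly.

arm_command --rows '[{"claw": -1, "offset": [0, 2.5, 0], "turn": 0}, {"claw": -1, "offset": [0.1, 2.5, 0], "turn": 0}, {"claw": -1, "offset": [0, 2.5, 0], "turn": 0}, {"claw": -1, "offset": [0.1, 2.5, 0], "turn": 0}, {"claw": -1, "offset": [0, 2.5, 0], "turn": 0}, {"claw": -1, "offset": [0.1, 2.5, 0], "turn": 0}, {"claw": -1, "offset": [0.1, 2, 0], "turn": 0}, {"claw": -1, "offset": [0.1, 1.5, 0], "turn": 0}, {"claw": -1, "offset": [0, 0.5, 0], "turn": 0}, {"claw": -1, "offset": [0, 0, 0], "turn": 0}, {"claw": -1, "offset": [0, 0, 0], "turn": 0}]'

```text
time: 35.6
eef_pos: [0.4731, 0.065, 0.0482]
tcp_rot: [-2.251, -2.191, 0.0]
force: [-0.5, 0.3, 0.4]
opening: -0.0002
```

```bash
python3 look.py 17
```

```text
[-0.48723193  0.26420599  0.44041701] [0.47311439 0.06497624 0.04824447] [-2.25148446e+00 -2.19074403e+00  5.74641929e-05] 0.0022039643655541647
```

View pics/v17.png

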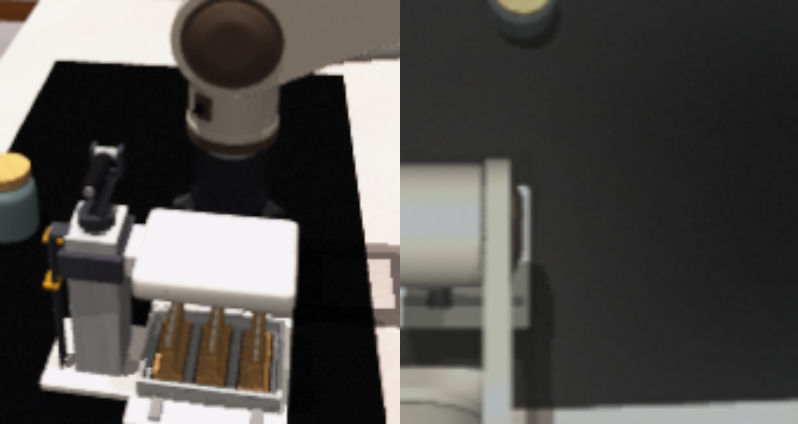

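arm_command --rows '[{"claw": -1, "offset": [0, 1, 0], "turn": 0}, {"claw": -1, "offset": [0, 0, 0], "turn": 0}]'

```text
time: 35.95
eef_pos: [0.4731, 0.066, 0.0483]
tcp_rot: [-2.252, -2.191, 0.0]
force: [-0.4, -0.8, -0.3]
opening: 0.0001
```

arm_command --rows '[{"claw": -1, "offset": [0, 1, 0], "turn": 0}, {"claw": -1, "offset": [0, 0, 0], "turn": 0}]'

```text
time: 36.2
eef_pos: [0.4731, 0.067, 0.0483]
tcp_rot: [-2.251, -2.191, 0.0]
force: [0.2, 0.2, 0.4]
opening: -0.0002
```

No contact now, so the detent has probably drawn the tray on. Backing off to check the tab and the crank.

arm_command --rows '[{"claw": -1, "offset": [0, -30, 0], "turn": 0}, {"claw": -1, "offset": [0, -50, 0], "turn": 0}, {"claw": -1, "offset": [0, -40, 40], "turn": 0}, {"claw": -1, "offset": [0, -40, 45], "turn": 0}, {"claw": -1, "offset": [0, -40, 45], "turn": 0}, {"claw": -1, "offset": [0, -30, 45], "turn": 0}, {"claw": -0.2, "offset": [0, -20, 45], "turn": 0}, {"claw": -0.2, "offset": [0, 0, 30], "turn": 0}, {"claw": -0.2, "offset": [0, 0, 0], "turn": 0}, {"claw": -0.2, "offset": [0, 0, 0], "turn": 0}]'

```text
time: 37.45
eef_pos: [0.473, -0.1829, 0.2975]
tcp_rot: [-2.251, -2.19, 0.0]
force: [0.5, -1.3, 0.5]
opening: 0.0344
```

```bash
python3 - <<'E'
from h import *
im,d=snap("top","top18"); W=cloud("top",d); ims,ds=snap("side","side18"); Ws=cloud("side",ds)
def pr(n,W,k):
    q=W[k]; print(n,len(q),q.mean(0).round(4),q.min(0).round(4),q.max(0).round(4))
for n,V in (("top",W),("side",Ws)):
    k=(V[...,0]>.43)&(V[...,0]<.52)&(V[...,1]<.1)&(V[...,1]>.05)&(V[...,2]>.05)&(V[...,2]<.075)
    if k.any(): pr("tab "+n,V,k)
    k=(V[...,0]>.535)&(V[...,0]<.66)&(V[...,1]<.27)&(V[...,1]>.11)&(V[...,2]>.228)&(V[...,2]<.28)
    pr("handle "+n,V,k); q=V[k]; print(cv2.minAreaRect((q[:,:2]*1000).astype(np.float32)))
cv2.imwrite("pics/v18.png",np.hstack([cv2.resize(cv2.imread("pics/side18.png")[190:320,200:330],(400,400),interpolation=cv2.INTER_CUBIC),cv2.resize(im[160:260,170:270,::-1],(400,400),interpolation=cv2.INTER_CUBIC)]))
cv2.imwrite("pics/v18b.png",cv2.resize(cv2.imread("pics/side18.png")[215:300,205:260],None,fx=8,fy=7,interpolation=cv2.INTER_CUBIC))
E
```

```text
tab top 29 [0.4716 0.0839 0.0616] [0.4477 0.0817 0.055 ] [0.4973 0.0862 0.0683]
handle top 156 [0.5915 0.1707 0.2416] [0.5749 0.1339 0.2311] [0.607  0.2115 0.25  ]
((589.581787109375, 172.56137084960938), (31.73418426513672, 78.0608901977539), 2.3375823497772217)
handle side 227 [0.5918 0.1776 0.2413] [0.5768 0.1323 0.2291] [0.6081 0.2162 0.2478]
((589.7276000976562, 173.30322265625), (30.826332092285156, 84.47197723388672), 4.531769275665283)
```

View pics/v18.png

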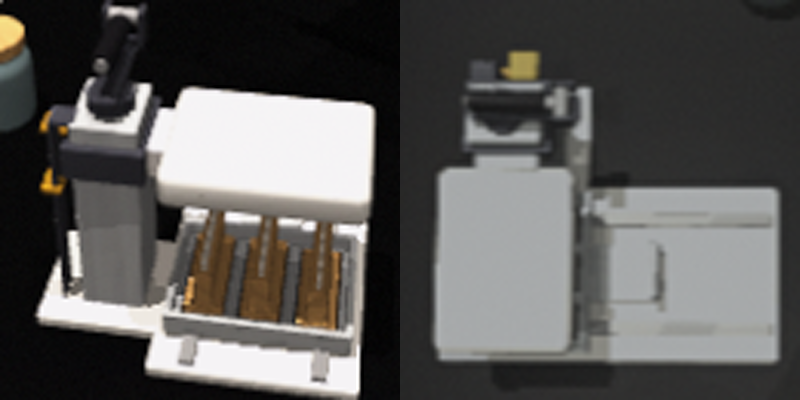

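View pics/v18b.png

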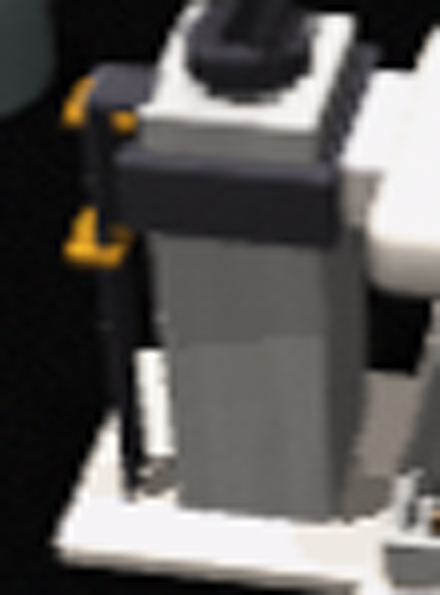

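The tab moved 141 mm, so the tray is home, and the stands are upright under the lamp. The handle lies along world y over the arm, with its hinge end near y = 0.14. The pointer shows at (75,100) and the clip at (90,240) in the last crop. Next I fit the handle line and the mark height.

```bash
python3 - <<'E'
from h import *
for n in ("top","side"):
    V=cloud(n,np.load(f"pics/{n}18.npy"))
    for y0 in np.arange(.13,.22,.01):
        k=(V[...,0]>.57)&(V[...,0]<.615)&(V[...,1]>=y0)&(V[...,1]<y0+.01)&(V[...,2]>.230)&(V[...,2]<.27)
        q=V[k]
        if len(q)>2: print(n,y0.round(3),len(q),"x",q[:,0].min().round(4),q[:,0].max().round(4),q[:,0].mean().round(4),"z",q[:,2].max().round(4),np.median(q[:,2]).round(4))
    k=(V[...,0]>.57)&(V[...,0]<.62)&(V[...,1]>=.13)&(V[...,1]<.25)&(V[...,2]>.203)&(V[...,2]<.214); q=V[k]; print("arm/hub",n,len(q),cv2.minAreaRect((q[:,:2]*1000).astype(np.float32)))
    im=cv2.imread(f"pics/{n}18.png"); hsv=cv2.cvtColor(im,cv2.COLOR_BGR2HSV)
    k=(hsv[...,0]>12)&(hsv[...,0]<32)&(hsv[...,1]>120)&(V[...,0]>.6)&(V[...,0]<.68)&(V[...,1]>.12)&(V[...,1]<.26)
    nn,l,st,c=cv2.connectedComponentsWithStats(k.astype(np.uint8),connectivity=8)
    for i in range(1,nn):
        q=V[l==i]; print(n,"brass",st[i],q.min(0).round(4),q.max(0).round(4),np.median(q,0).round(4))
E
```

```text
top 0.13 18 x 0.5753 0.607 0.5902 z 0.243 0.237
top 0.14 26 x 0.5749 0.6066 0.5906 z 0.2423 0.2394
top 0.15 15 x 0.5839 0.5975 0.5904 z 0.2453 0.2421
top 0.16 15 x 0.584 0.597 0.5905 z 0.2477 0.2429
top 0.17 21 x 0.5853 0.6016 0.5921 z 0.2471 0.2423
top 0.18 20 x 0.5851 0.6014 0.5927 z 0.25 0.2427
top 0.19 18 x 0.5852 0.6018 0.5928 z 0.248 0.2435
top 0.2 19 x 0.5855 0.6014 0.5931 z 0.2493 0.2443
top 0.21 4 x 0.586 0.594 0.5899 z 0.2477 0.2455
arm/hub top 68 ((583.1976928710938, 171.33303833007812), (22.442564010620117, 83.98013305664062), 7.706863880157471)
top brass [195 173   9   7  46] [0.6266 0.1726 0.1247] [0.648  0.2024 0.1662] [0.6376 0.1832 0.1604]
side 0.13 11 x 0.5772 0.6081 0.5927 z 0.2418 0.24
side 0.14 55 x 0.5768 0.6068 0.5903 z 0.2425 0.2388
side 0.15 10 x 0.5856 0.5999 0.5924 z 0.2447 0.2438
side 0.16 19 x 0.5847 0.6 0.5898 z 0.2461 0.2422
side 0.17 19 x 0.5849 0.6004 0.5913 z 0.2463 0.2441
side 0.18 20 x 0.585 0.6009 0.5921 z 0.2466 0.2447
side 0.19 20 x 0.5854 0.6017 0.5912 z 0.2472 0.2444
side 0.2 25 x 0.586 0.6025 0.593 z 0.2478 0.2459
side 0.21 46 x 0.5865 0.602 0.5942 z 0.2478 0.241
arm/hub side 192 ((594.0950927734375, 175.32359313964844), (87.38788604736328, 32.70229721069336), 88.34270477294922)
side brass [214 227   2   6  10] [0.6364 0.1763 0.1582] [0.6505 0.2211 0.1911] [0.6485 0.1909 0.1615]
side brass [219 231   3   3   8] [0.6308 0.1864 0.1584] [0.6346 0.2046 0.1698] [0.6332 0.1943 0.1622]
side brass [214 244   8  10  42] [0.6291 0.1994 0.1176] [0.6446 0.2246 0.1323] [0.6363 0.2201 0.1296]
```

arm_command --rows '[{"claw": -0.2, "offset": [12, 37.2, 4], "turn": 0}, {"claw": -0.2, "offset": [12, 37.2, 4], "turn": 0}, {"claw": -0.2, "offset": [12, 37.2, 4], "turn": 0}, {"claw": -0.2, "offset": [12, 37.2, 0], "turn": 0}, {"claw": -0.2, "offset": [12, 37.2, 0], "turn": 0}, {"claw": -0.2, "offset": [12, 37.2, 0], "turn": 0}, {"claw": -0.2, "offset": [12, 37.2, 0], "turn": 0}, {"claw": -0.2, "offset": [12, 37.2, 0], "turn": 0}, {"claw": -0.2, "offset": [12, 37.2, 0], "turn": -0.005}, {"claw": -0.2, "offset": [12, 37.2, 0], "turn": -0.005}, {"claw": -0.2, "offset": [0, 0, 0], "turn": 0}, {"claw": -0.2, "offset": [0, 0, -25], "turn": 0}, {"claw": -0.2, "offset": [0, 0, -20], "turn": 0}, {"claw": -0.2, "offset": [0, 0, 0], "turn": 0}]'

```text
time: 39.3
eef_pos: [0.5924, 0.1883, 0.2636]
tcp_rot: [-2.262, -2.178, 0.004]
force: [-0.4, -0.5, 0.5]
opening: 0.0341
```

```bash
python3 - <<'E'
from h import *
snap("top","top19"); im,d=snap("side","side19")
cv2.imwrite("pics/v19.png",cv2.resize(im[150:290,180:300,::-1],None,fx=4.2,fy=4.2,interpolation=cv2.INTER_CUBIC))
s=bot.state(); print(s['eef_pos'],s['force'],s['qpos'])
E
```

```text
[0.59313575 0.18858584 0.26584447] [-0.71179184 -0.11991414 -0.14636244] [ 1.84135018e-01  2.44317679e-01  1.28487997e+00 -1.01483994e-05
  1.61225024e+00  2.21805745e-01]
```

View pics/v19.png

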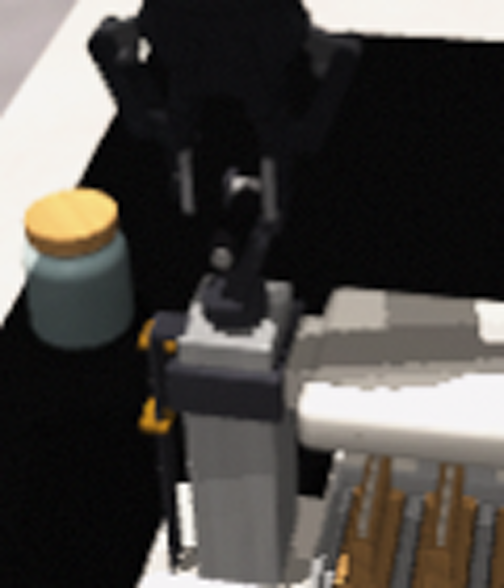

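The open jaws at (187,180) and (270,190) straddle the handle. Descending and pinching.

arm_command --rows '[{"claw": -0.2, "offset": [0, 0, -15], "turn": 0}, {"claw": -0.2, "offset": [0, 0, -12], "turn": 0}, {"claw": -0.2, "offset": [0, 0, -6], "turn": 0}, {"claw": -0.2, "offset": [0, 0, 0], "turn": 0}, {"claw": -1, "offset": [0, 0, 0], "turn": 0}, {"claw": -1, "offset": [0, 0, 0], "turn": 0}, {"claw": -1, "offset": [0, 0, 0], "turn": 0}, {"claw": -1, "offset": [0, 0, 0], "turn": 0}]'

```text
time: 40.4
eef_pos: [0.5935, 0.189, 0.2326]
tcp_rot: [2.262, 2.179, 0.001]
force: [5.2, 0.9, 1.9]
opening: 0.0158
```

```bash
python3 - <<'E'
import numpy as np
th=np.linspace(0,1.57,15)
y=-45*np.cos(th); z=45*np.sin(th)
# inward = +y ; hinge at y=.144
Y=45*np.cos(th)
print(np.c_[np.diff(Y),np.diff(z)].round(1))
from bench import bot
print(bot.state()['force'],bot.state()['eef_pos'])
E
```

```text
[[-0.3  5. ]
 [-0.8  5. ]
 [-1.4  4.8]
 [-1.9  4.7]
 [-2.4  4.4]
 [-2.9  4.1]
 [-3.4  3.8]
 [-3.8  3.4]
 [-4.1  2.9]
 [-4.4  2.4]
 [-4.7  1.9]
 [-4.8  1.4]
 [-5.   0.8]
 [-5.   0.3]]
[5.23145233 0.87833009 1.85829273] [0.59349108 0.18900137 0.23264972]
```

Gripping the sleeve (reading 15.8 mm, consistent with the roughly 1 mm low reading on the 14 mm ribs). Swinging up along the arc.

arm_command --rows '[{"claw": -1, "offset": [0, -0.3, 5], "turn": 0}, {"claw": -1, "offset": [0, -0.8, 5], "turn": 0}, {"claw": -1, "offset": [0, -1.4, 4.8], "turn": 0}, {"claw": -1, "offset": [-0.1, -1.9, 4.7], "turn": 0}, {"claw": -1, "offset": [-0.1, -2.4, 4.4], "turn": 0}, {"claw": -1, "offset": [-0.1, -2.9, 4.1], "turn": 0}, {"claw": -1, "offset": [-0.1, -3.4, 3.8], "turn": 0}, {"claw": -1, "offset": [0, 0, 0], "turn": 0}]'

```text
time: 41.4
eef_pos: [0.5926, 0.1752, 0.2627]
tcp_rot: [-2.263, -2.178, 0.004]
force: [4.9, -2.8, -11.9]
opening: 0.0159
```

```bash
cat > ls.py <<'E'
from h import *
import sys
im,d=snap("side","side"+sys.argv[1])
cv2.imwrite(f"pics/v{sys.argv[1]}.png",cv2.resize(im[150:290,180:300,::-1],None,fx=4.2,fy=4.2,interpolation=cv2.INTER_CUBIC))
s=bot.state(); print(s['eef_pos'],s['force'],s['moment'])
E
python3 ls.py 20
```

```text
[0.59255998 0.17532824 0.26268896] [  4.55435041  -3.76827452 -12.17351505] [-0.14536102 -0.68458302 -0.11110106]
```

View pics/v20.png

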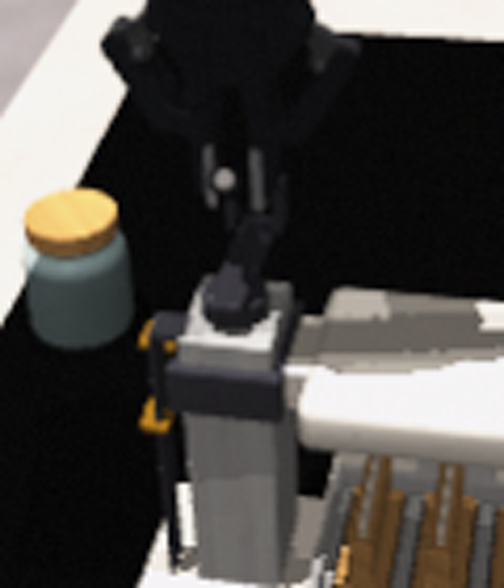

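The handle is swinging up; its end is at (222,180) between the pads. Continuing.

arm_command --rows '[{"claw": -1, "offset": [-0.1, -3.8, 3.4], "turn": 0}, {"claw": -1, "offset": [-0.1, -4.1, 2.9], "turn": 0}, {"claw": -1, "offset": [-0.2, -4.4, 2.4], "turn": 0}, {"claw": -1, "offset": [-0.2, -4.7, 1.9], "turn": 0}, {"claw": -1, "offset": [-0.2, -4.8, 1.4], "turn": 0}, {"claw": -1, "offset": [-0.2, -5, 0.8], "turn": 0}, {"claw": -1, "offset": [-0.2, -4, 0.2], "turn": 0}, {"claw": -1, "offset": [0, 0, 0], "turn": 0}]'

```text
time: 42.45
eef_pos: [0.5916, 0.145, 0.2779]
tcp_rot: [2.262, 2.179, 0.002]
force: [-0.6, 4.2, -7.6]
opening: 0.0153
```

```bash
python3 ls.py 21
```

```text
[0.59166692 0.14499834 0.27786619] [-0.17378103  3.42671042 -5.49278871] [ 0.7434729  -0.03761767 -0.00576047]
```

View pics/v21.png

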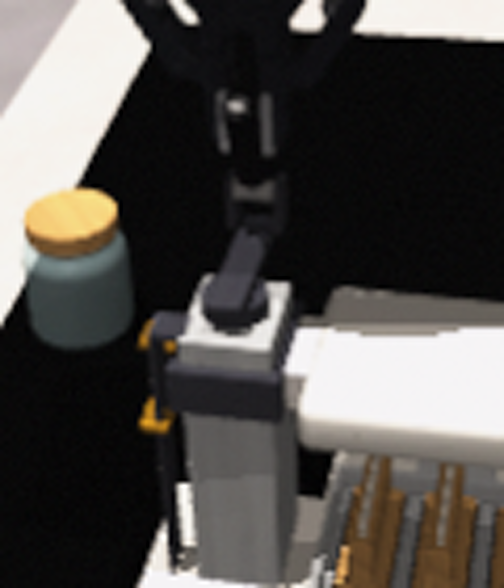

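The handle is upright. Computing the circle steps for the cranking.

```bash
python3 - <<'E'
import numpy as np
c=np.array([593.3,196.0]); p=np.array([591.6,145.0]); r=52.
ph0=np.arctan2(*(p-c)[::-1]); print(ph0,np.hypot(*(p-c)))
P=np.array([c+r*np.array([np.cos(ph0-k*np.pi/12),np.sin(ph0-k*np.pi/12)]) for k in range(25)])
P[0]=p
q=P[0].copy()
for k in range(1,25):
    o=np.round(P[k]-q,1); q+=o; print(k,o.tolist())
E
```

```text
-1.6041173226731424 51.02832546733235
1 [-13.4, 1.2]
2 [-12.4, 5.7]
3 [-10.5, 8.6]
4 [-7.9, 11.0]
5 [-4.7, 12.7]
6 [-1.4, 13.5]
7 [2.2, 13.4]
8 [5.7, 12.4]
9 [8.6, 10.5]
10 [11.0, 7.9]
11 [12.7, 4.7]
12 [13.5, 1.4]
13 [13.4, -2.2]
14 [12.4, -5.7]
15 [10.5, -8.6]
16 [7.9, -11.0]
17 [4.7, -12.7]
18 [1.4, -13.5]
19 [-2.2, -13.4]
20 [-5.7, -12.4]
21 [-8.6, -10.5]
22 [-11.0, -7.9]
23 [-12.7, -4.7]
24 [-13.5, -1.4]
```

arm_command --rows '[{"claw": -1, "offset": [-13.4, 1.2, 0], "turn": 0}, {"claw": -1, "offset": [-12.4, 5.7, 0], "turn": 0}, {"claw": -1, "offset": [-10.5, 8.6, 0], "turn": 0}, {"claw": -1, "offset": [-7.9, 11, 0], "turn": 0}, {"claw": -1, "offset": [-4.7, 12.7, 0], "turn": 0}, {"claw": -1, "offset": [-1.4, 13.5, 0], "turn": 0}]'

```text
time: 43.25
eef_pos: [0.5411, 0.1987, 0.2773]
tcp_rot: [2.262, 2.18, 0.001]
force: [-0.4, 0.7, -0.4]
opening: -0.0001
```

```bash
python3 ls.py 22
```

```text
[0.54099379 0.20000265 0.27715479] [-0.95880986  1.19522117 -0.03546795] [0.06538129 0.07880221 0.0158578 ]
```

View pics/v22.png

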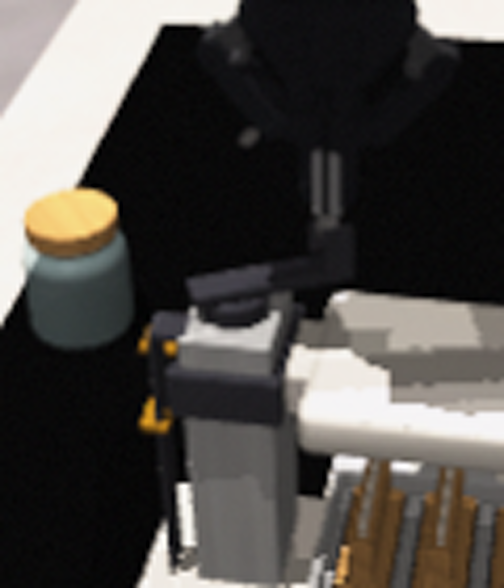

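The sleeve slipped out: the opening went to 0 and the crank is now near the -x side. Probably my radius ran the handle against its 1.6 rad stop. Raising and looking.

arm_command --rows '[{"claw": -1, "offset": [0, 0, 20], "turn": 0}, {"claw": -1, "offset": [0, 0, 40], "turn": 0}, {"claw": -1, "offset": [0, -40, 40], "turn": 0}, {"claw": -1, "offset": [0, -50, 0], "turn": 0}, {"claw": -1, "offset": [0, -50, 0], "turn": 0}, {"claw": -1, "offset": [0, -50, 0], "turn": 0}, {"claw": -1, "offset": [0, -50, 0], "turn": 0}, {"claw": -1, "offset": [0, -50, 0], "turn": 0}, {"claw": -1, "offset": [0, 0, 0], "turn": 0}]'

```text
time: 44.42
eef_pos: [0.5414, -0.095, 0.3765]
tcp_rot: [-2.266, -2.175, 0.001]
force: [0.3, 0.6, -0.2]
opening: 0.0001
```

```bash
cat > hd.py <<'E'
from h import *
import sys
t=sys.argv[1]
im,d=snap("top","top"+t); V=cloud("top",d); ims,ds=snap("side","side"+t); Vs=cloud("side",ds)
cv2.imwrite(f"pics/v{t}.png",np.hstack([cv2.resize(ims[150:290,180:300,::-1],(400,466),interpolation=cv2.INTER_CUBIC),cv2.resize(im[150:230,165:234,::-1],(400,466),interpolation=cv2.INTER_CUBIC)]))
for n,A in (("top",V),("side",Vs)):
    for lo,hi in ((.203,.214),(.226,.24),(.24,.255),(.255,.27),(.27,.285),(.285,.30),(.30,.32)):
        k=(A[...,0]>.5)&(A[...,0]<.68)&(A[...,1]>.1)&(A[...,1]<.29)&(A[...,2]>=lo)&(A[...,2]<hi); q=A[k]
        if len(q)>3: r=cv2.minAreaRect((q[:,:2]*1000).astype(np.float32)); print(n,lo,len(q),"mean",q.mean(0).round(4),"x",q[:,0].min().round(3),q[:,0].max().round(3),"y",q[:,1].min().round(3),q[:,1].max().round(3),"ang",round(r[2],1),np.round(r[1]))
E
python3 hd.py 23
```

```text
top 0.203 76 mean [0.58   0.1816 0.2088] x 0.533 0.617 y 0.157 0.208 ang 26.9 [87. 33.]
top 0.226 34 mean [0.5436 0.1692 0.2374] x 0.53 0.554 y 0.153 0.184 ang 24.8 [16. 31.]
top 0.24 20 mean [0.5476 0.1683 0.2459] x 0.538 0.558 y 0.152 0.183 ang 9.7 [17. 31.]
top 0.255 24 mean [0.5551 0.1741 0.2622] x 0.548 0.562 y 0.168 0.186 ang 10.6 [14. 18.]
top 0.27 28 mean [0.5651 0.1777 0.2776] x 0.557 0.577 y 0.169 0.189 ang 33.9 [17. 17.]
top 0.285 38 mean [0.5763 0.1839 0.2929] x 0.565 0.588 y 0.176 0.193 ang 43.9 [22. 17.]
side 0.203 274 mean [0.5801 0.1917 0.2096] x 0.532 0.618 y 0.161 0.213 ang 27.9 [87. 31.]
side 0.226 54 mean [0.5418 0.1804 0.2339] x 0.532 0.558 y 0.155 0.189 ang 25.2 [15. 31.]
side 0.24 56 mean [0.5488 0.1794 0.2459] x 0.532 0.563 y 0.156 0.188 ang 26.3 [29. 31.]
side 0.255 57 mean [0.5601 0.1844 0.2623] x 0.55 0.575 y 0.174 0.19 ang 28.3 [27.  9.]
side 0.27 59 mean [0.569  0.1891 0.2777] x 0.559 0.582 y 0.176 0.196 ang 32.9 [28. 10.]
side 0.285 67 mean [0.5781 0.1911 0.293 ] x 0.568 0.589 y 0.183 0.196 ang 4.8 [21. 13.]
```

View pics/v23.png

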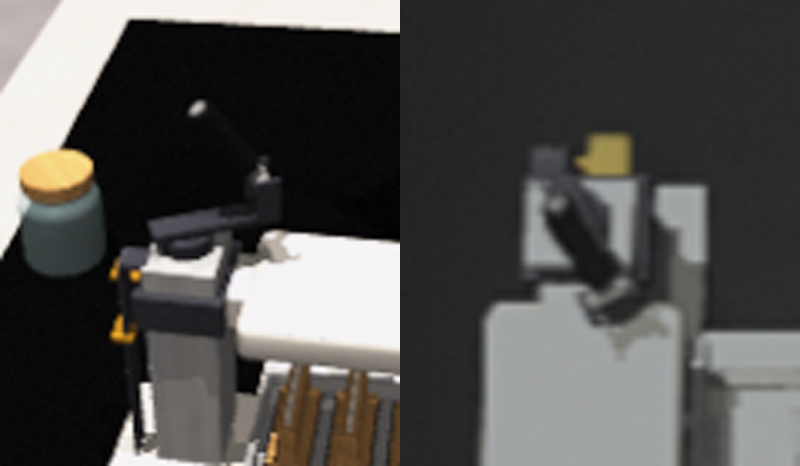

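The crank arm now points to about 207° in world, hinge near (0.547, 0.172), and the handle leans inward at about 1.0 rad (tip at (200,107) in the left crop). Refining the axis from two arm orientations.

```bash
python3 - <<'E'
from h import *
for n in ("top","side"):
    C=[]
    for t in ("18","23"):
        A=cloud(n,np.load(f"pics/{n}{t}.npy"))
        k=(A[...,0]>.5)&(A[...,0]<.68)&(A[...,1]>.1)&(A[...,1]<.29)&(A[...,2]>=.2035)&(A[...,2]<.2165); q=A[k]
        r=cv2.minAreaRect((q[:,:2]*1000).astype(np.float32)); print(n,t,len(q),r)
        k=(A[...,0]>.52)&(A[...,0]<.64)&(A[...,1]>.1)&(A[...,1]<.29)&(A[...,2]>=.228)&(A[...,2]<.247 if t=="23" else True); q=A[k]
    # hinge cheeks
    A=cloud(n,np.load(f"pics/{n}23.npy")); k=(A[...,0]>.52)&(A[...,0]<.60)&(A[...,1]>.1)&(A[...,1]<.29)&(A[...,2]>=.222)&(A[...,2]<.247); q=A[k]
    print("cheeks",cv2.minAreaRect((q[:,:2]*1000).astype(np.float32)))
    k=(A[...,0]>.52)&(A[...,0]<.60)&(A[...,1]>.1)&(A[...,1]<.29)&(A[...,2]>=.25)&(A[...,2]<.3); q=A[k]
    m=q.mean(0); u=np.linalg.svd(q-m)[2][0]; u*=np.sign(u[2]); print("handle line",m,u,"fold",np.arctan2(u[2],np.hypot(u[0],u[1])),"yaw",np.degrees(np.arctan2(u[1],u[0])),"at z .234",m-u*(m[2]-.234)/u[2])
# circle: white bolt? 
E
```

```text
top 18 70 ((585.8161010742188, 172.30067443847656), (23.560834884643555, 83.39903259277344), 2.4906764030456543)
top 23 77 ((575.7870483398438, 181.44459533691406), (87.61412811279297, 31.99871826171875), 31.493425369262695)
cheeks ((543.9906005859375, 168.87196350097656), (16.086576461791992, 31.250024795532227), 24.78301239013672)
handle line [0.56632793 0.17885637 0.27849837] [0.5566651  0.26665207 0.78677864] fold 0.9055724896630122 yaw 25.595215357830053 at z .234 [0.53484425 0.16377515 0.234     ]
side 18 184 ((593.7797241210938, 175.4056854248047), (87.56818389892578, 29.971288681030273), 86.93559265136719)
side 23 276 ((575.8446655273438, 188.04071044921875), (87.0133056640625, 30.41705322265625), 27.300065994262695)
cheeks ((549.7721557617188, 174.72909545898438), (26.398967742919922, 32.23564147949219), 26.370681762695312)
handle line [0.5682513  0.18783356 0.27657468] [0.54231205 0.20581287 0.81457885] fold 0.9520027670023113 yaw 20.782256502681772 at z .234 [0.53990688 0.17707657 0.234     ]
```

Axis estimate (0.594, 0.197); fold angle about 0.93 rad. This time the jaw will stay tangential: I turn the gripper with the crank and regrip as needed, so that pads push directly and the fold stays free. Approaching above the grip point with the jaw at 117°.

arm_command --rows '[{"claw": -0.2, "offset": [0, 0, -4], "turn": 0.174}, {"claw": -0.2, "offset": [0, 0, -4], "turn": 0.174}, {"claw": -0.2, "offset": [3, 28, -4], "turn": 0.174}, {"claw": -0.2, "offset": [3, 28, -4], "turn": 0.174}, {"claw": -0.2, "offset": [3, 28, 0], "turn": 0.174}, {"claw": -0.2, "offset": [3, 28, 0], "turn": 0.174}, {"claw": -0.2, "offset": [3, 28, 0], "turn": 0.174}, {"claw": -0.2, "offset": [3, 28, 0], "turn": 0.174}, {"claw": -0.2, "offset": [3, 28, 0], "turn": 0.173}, {"claw": -0.2, "offset": [3, 28, 0], "turn": 0.173}, {"claw": -0.2, "offset": [3, 28, 0], "turn": 0.173}, {"claw": -0.2, "offset": [3, 27, 0], "turn": 0.173}, {"claw": -0.2, "offset": [0, 0, 0], "turn": 0}, {"claw": -0.2, "offset": [0, 0, 0], "turn": 0}]'

```text
time: 46.28
eef_pos: [0.5709, 0.1873, 0.3611]
tcp_rot: [0.739, -3.053, 0.0]
force: [0.8, 0.6, -0.1]
opening: 0.0341
```

```bash
python3 ls.py 24; python3 - <<'E'
from bench import bot
import numpy as np,cv2
s=bot.state(); R=cv2.Rodrigues(s['tcp_rot'])[0]; print(s['qpos'],np.arctan2(R[1,1],R[0,1]))
E
```

```text
[0.57098203 0.18687968 0.36114817] [ 0.62783446 -0.26006748  0.15729156] [-0.05611298 -0.00728284  0.0480423 ]
[ 1.88241159e-01  1.95774255e-01  1.15430459e+00 -2.33344937e-04
  1.79145704e+00 -1.85705910e+00] 2.045249179460883
```

View pics/v24.png

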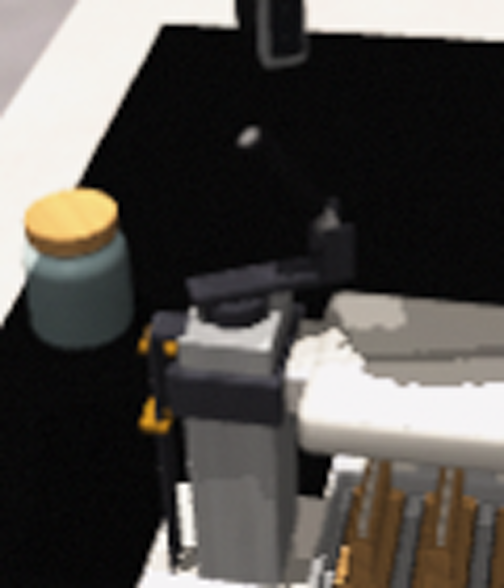

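The jaw is aligned above the sleeve. Descending.

arm_command --rows '[{"claw": -0.2, "offset": [0.5, -2, -30], "turn": 0}, {"claw": -0.2, "offset": [0, 0, -30], "turn": 0}, {"claw": -0.2, "offset": [0, 0, -20], "turn": 0}, {"claw": -0.2, "offset": [0, 0, -10], "turn": 0}, {"claw": -0.2, "offset": [0, 0, -5], "turn": 0}, {"claw": -0.2, "offset": [0, 0, 0], "turn": 0}]'

```text
time: 47.08
eef_pos: [0.5718, 0.1846, 0.2665]
tcp_rot: [-0.74, 3.053, -0.0]
force: [-0.6, -0.1, -0.1]
opening: 0.034
```

```bash
python3 ls.py 25
```

```text
[0.57190527 0.18467569 0.26674592] [0.11223332 1.05478605 0.49753003] [ 0.00784018  0.04344681 -0.00994286]
```

View pics/v25.png

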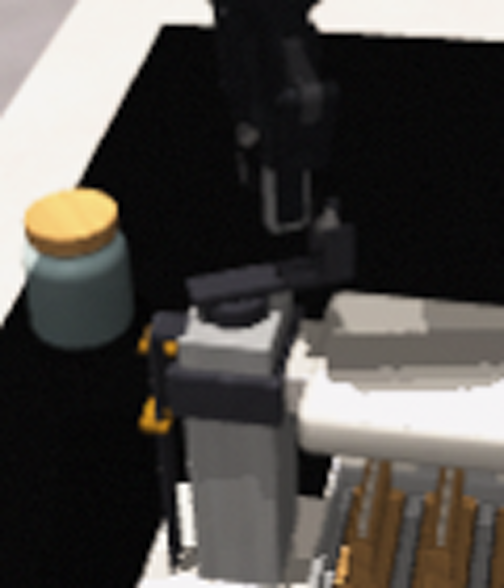

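arm_command --rows '[{"claw": -1, "offset": [0, 0, 0], "turn": 0}, {"claw": -1, "offset": [0, 0, 0], "turn": 0}, {"claw": -1, "offset": [0, 0, 0], "turn": 0}, {"claw": -1, "offset": [0, 0, 0], "turn": 0}, {"claw": -1, "offset": [-2.7, -1.4, 2.1], "turn": 0}, {"claw": -1, "offset": [-2.8, -1.5, 1.8], "turn": 0}, {"claw": -1, "offset": [-2.9, -1.5, 1.5], "turn": 0}, {"claw": -1, "offset": [-3, -1.6, 1.3], "turn": 0}, {"claw": -1, "offset": [-3.1, -1.6, 1], "turn": 0}, {"claw": -1, "offset": [-3.2, -1.7, 0.7], "turn": 0}, {"claw": -1, "offset": [-3.2, -1.7, 0.4], "turn": 0}, {"claw": -1, "offset": [0, 0, 0], "turn": 0}, {"claw": -1, "offset": [0, 0, 0], "turn": 0}]'

```text
time: 48.75
eef_pos: [0.5515, 0.1738, 0.2755]
tcp_rot: [-0.739, 3.051, -0.0]
force: [5.5, 0.8, -0.9]
opening: 0.0169
```

```bash
python3 ls.py 26
```

```text
[0.55151232 0.17378524 0.27549678] [5.49832744 0.47196072 0.04341011] [ 0.22790001 -1.07176237 -0.07728354]
```

View pics/v26.png

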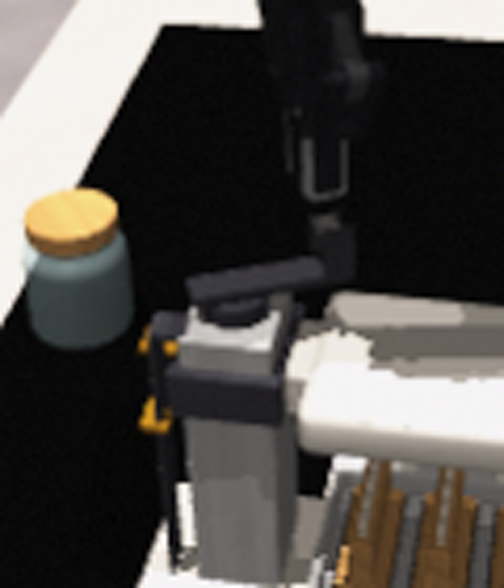

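Upright again. Now cranking with the gripper turning along: 0.17 rad per row, radius 48.5 mm about (594, 196.7).

```bash
cat > circ.py <<'E'
import numpy as np,sys
def circ(p,n,step=.17,r=48.5,c=(594.,196.7)):
    c=np.array(c);p=np.array(p,float);ph=np.arctan2(*(p-c)[::-1]); r0=np.hypot(*(p-c)); q=p.copy(); o=[]
    for k in range(1,n+1):
        rr=r0+(r-r0)*min(1,k/4); t=c+rr*np.array([np.cos(ph-k*step),np.sin(ph-k*step)]); d=np.round(t-q,1); q+=d; o.append(d.tolist())
    print(ph,r0); print(o)
if __name__=="__main__": circ([float(sys.argv[1]),float(sys.argv[2])],int(sys.argv[3]))
E
python3 circ.py 551.5 173.8 26
```

```text
-2.6473707010636587 48.276909594546325
[[-3.3, 7.5], [-2.0, 8.0], [-0.6, 8.2], [0.7, 8.2], [2.2, 7.9], [3.6, 7.4], [4.7, 6.8], [5.8, 5.8], [6.7, 4.8], [7.4, 3.6], [7.9, 2.3], [8.2, 0.9], [8.2, -0.5], [8.0, -1.9], [7.6, -3.2], [6.9, -4.4], [6.1, -5.6], [5.1, -6.5], [3.9, -7.3], [2.6, -7.8], [1.2, -8.1], [-0.2, -8.2], [-1.5, -8.1], [-2.9, -7.7], [-4.2, -7.2], [-5.3, -6.3]]
```

arm_command --rows '[{"claw": -1, "offset": [-3.3, 7.5, 0], "turn": -0.17}, {"claw": -1, "offset": [-2, 8, 0], "turn": -0.17}, {"claw": -1, "offset": [-0.6, 8.2, 0], "turn": -0.17}, {"claw": -1, "offset": [0.7, 8.2, 0], "turn": -0.17}, {"claw": -1, "offset": [2.2, 7.9, 0], "turn": -0.17}, {"claw": -1, "offset": [3.6, 7.4, 0], "turn": -0.17}, {"claw": -1, "offset": [4.7, 6.8, 0], "turn": -0.17}, {"claw": -1, "offset": [5.8, 5.8, 0], "turn": -0.17}]'

```text
time: 49.8
eef_pos: [0.563, 0.2326, 0.2757]
tcp_rot: [1.352, 2.832, -0.001]
force: [6.8, -13.0, 3.2]
opening: 0.0166
```

```bash
python3 ls.py 27
```

```text
[0.56336433 0.23322014 0.27561911] [ 4.71542057 -4.99766981  5.76054533] [-1.01563287 -1.05911462 -0.0197952 ]
```

View pics/v27.png

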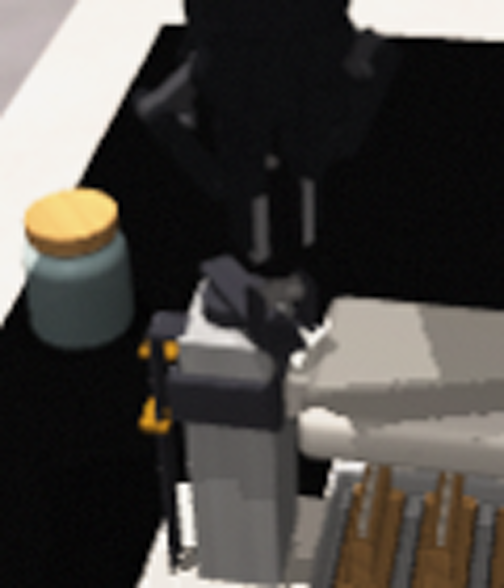

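Working: the arm has followed and the grip is intact (opening 16.6 mm). Continuing.

arm_command --rows '[{"claw": -1, "offset": [6.7, 4.8, 0], "turn": -0.17}, {"claw": -1, "offset": [7.4, 3.6, 0], "turn": -0.17}, {"claw": -1, "offset": [7.9, 2.3, 0], "turn": -0.17}, {"claw": -1, "offset": [8.2, 0.9, 0], "turn": -0.17}, {"claw": -1, "offset": [8.2, -0.5, 0], "turn": -0.17}, {"claw": -1, "offset": [8, -1.9, 0], "turn": -0.17}, {"claw": -1, "offset": [7.6, -3.2, 0], "turn": -0.17}, {"claw": -1, "offset": [6.9, -4.4, 0], "turn": -0.17}, {"claw": -1, "offset": [6.1, -5.6, 0], "turn": -0.17}]'

```text
time: 50.98
eef_pos: [0.6289, 0.2293, 0.2757]
tcp_rot: [-2.939, -1.109, -0.0]
force: [-4.8, -1.8, 4.4]
opening: 0.0166
```

arm_command --rows '[{"claw": -1, "offset": [5.1, -6.5, 0], "turn": -0.17}, {"claw": -1, "offset": [3.9, -7.3, 0], "turn": -0.17}, {"claw": -1, "offset": [2.6, -7.8, 0], "turn": -0.17}, {"claw": -1, "offset": [1.2, -8.1, 0], "turn": -0.17}, {"claw": -1, "offset": [-0.2, -8.2, 0], "turn": -0.17}, {"claw": -1, "offset": [-1.5, -8.1, 0], "turn": -0.17}, {"claw": -1, "offset": [-2.9, -7.7, 0], "turn": -0.17}, {"claw": -1, "offset": [-4.2, -7.2, 0], "turn": -0.17}, {"claw": -1, "offset": [-5.3, -6.3, 0], "turn": -0.17}, {"claw": -1, "offset": [0, 0, 0], "turn": 0}]'

```text
time: 52.22
eef_pos: [0.6289, 0.1603, 0.2756]
tcp_rot: [2.888, -1.234, 0.007]
force: [9.9, -13.6, -1.4]
opening: 0.0168
```

```bash
python3 ls.py 28; python3 - <<'E'
from bench import bot
import numpy as np,cv2
s=bot.state(); R=cv2.Rodrigues(s['tcp_rot'])[0]; print(s['qpos'],np.arctan2(R[1,1],R[0,1]))
E
```

```text
[0.62893296 0.16033547 0.27559597] [ 10.06033324 -14.53588246  -0.25311278] [-2.61784403 -2.1562278   0.00980404]
[ 0.13253347  0.29777932  1.19842663 -0.00318958  1.64206428  2.50848021] -2.376177343664757
```

View pics/v28.png

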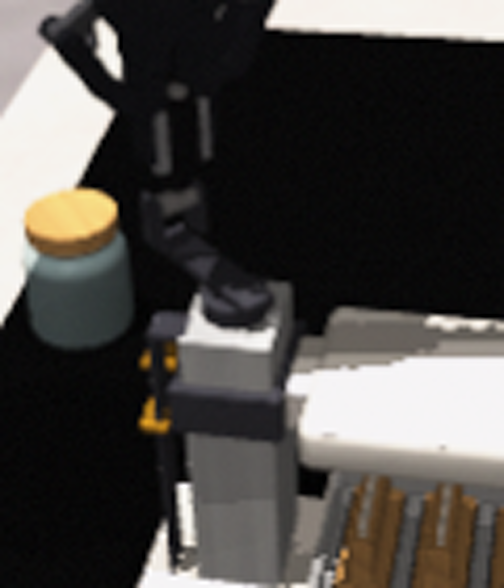

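The grip held throughout; the arm now points to about -46°, crank about 7.06 rad. Opening in place, turning the gripper back by π around the upright handle, and regripping.

arm_command --rows '[{"claw": 0, "offset": [0, 0, 0], "turn": 0}, {"claw": 0, "offset": [0, 0, 0], "turn": 0}, {"claw": 0, "offset": [0, 0, 0], "turn": 0.1745}, {"claw": 0, "offset": [0, 0, 0], "turn": 0.1745}, {"claw": 0, "offset": [0, 0, 0], "turn": 0.1745}, {"claw": 0, "offset": [0, 0, 0], "turn": 0.1745}, {"claw": 0, "offset": [0, 0, 0], "turn": 0.1745}, {"claw": 0, "offset": [0, 0, 0], "turn": 0.1745}, {"claw": 0, "offset": [0, 0, 0], "turn": 0.1745}, {"claw": 0, "offset": [0, 0, 0], "turn": 0.1745}, {"claw": 0, "offset": [0, 0, 0], "turn": 0.1745}, {"claw": 0, "offset": [0, 0, 0], "turn": 0.1745}, {"claw": 0, "offset": [0, 0, 0], "turn": 0.1745}, {"claw": 0, "offset": [0, 0, 0], "turn": 0.1745}, {"claw": 0, "offset": [0, 0, 0], "turn": 0.1745}, {"claw": 0, "offset": [0, 0, 0], "turn": 0.1745}, {"claw": 0, "offset": [0, 0, 0], "turn": 0.1745}, {"claw": 0, "offset": [0, 0, 0], "turn": 0.1745}, {"claw": 0, "offset": [0, 0, 0], "turn": 0.1745}, {"claw": 0, "offset": [0, 0, 0], "turn": 0.1745}]'

```text
time: 54.78
eef_pos: [0.6276, 0.1627, 0.2749]
tcp_rot: [-1.219, -2.895, -0.0]
force: [-0.3, -0.1, -1.1]
opening: 0.0426
```

```bash
python3 ls.py 29; python3 - <<'E'
from bench import bot
import numpy as np,cv2
s=bot.state(); R=cv2.Rodrigues(s['tcp_rot'])[0]; print(s['qpos'][5],np.arctan2(R[1,1],R[0,1]),s['opening'])
E
```

```text
[0.62755623 0.16260241 0.27495344] [0.13079268 1.20422758 1.11591191] [0.0142392  0.00902172 0.03422677]
-0.6485473839519603 0.7832699036931727 0.0425714644938918
```

View pics/v29.png

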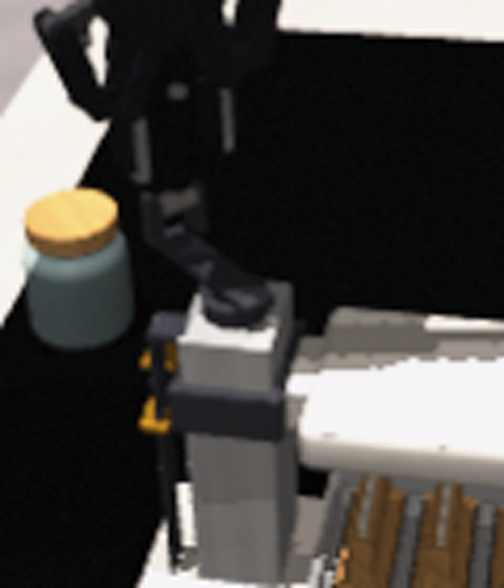

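The handle stands undisturbed between the open pads. Closing and cranking on.

```bash
python3 circ.py 627.6 162.6 19
```

```text
-0.792783553490542 47.87243465711767
[[-6.2, -5.3], [-7.0, -4.2], [-7.6, -3.0], [-8.1, -1.7], [-8.2, -0.1], [-8.1, 1.3], [-7.8, 2.7], [-7.3, 3.9], [-6.4, 5.1], [-5.5, 6.1], [-4.4, 7.0], [-3.2, 7.6], [-1.8, 8.0], [-0.5, 8.2], [1.0, 8.2], [2.3, 7.9], [3.6, 7.4], [4.9, 6.7], [5.8, 5.7]]
```

arm_command --rows '[{"claw": -1, "offset": [0, 0, 0], "turn": 0}, {"claw": -1, "offset": [0, 0, 0], "turn": 0}, {"claw": -1, "offset": [0, 0, 0], "turn": 0}, {"claw": -1, "offset": [0, 0, 0], "turn": 0}]'

```text
time: 55.32
eef_pos: [0.6276, 0.1624, 0.2751]
tcp_rot: [1.229, 2.891, 0.0]
force: [-3.1, 0.5, 3.1]
opening: 0.0164
```

arm_command --rows '[{"claw": -1, "offset": [-6.2, -5.3, 0], "turn": -0.17}, {"claw": -1, "offset": [-7, -4.2, 0], "turn": -0.17}, {"claw": -1, "offset": [-7.6, -3, 0], "turn": -0.17}, {"claw": -1, "offset": [-8.1, -1.7, 0], "turn": -0.17}, {"claw": -1, "offset": [-8.2, -0.1, 0], "turn": -0.17}, {"claw": -1, "offset": [-8.1, 1.3, 0], "turn": -0.17}, {"claw": -1, "offset": [-7.8, 2.7, 0], "turn": -0.17}, {"claw": -1, "offset": [-7.3, 3.9, 0], "turn": -0.17}, {"claw": -1, "offset": [-6.4, 5.1, 0], "turn": -0.17}, {"claw": -1, "offset": [-5.5, 6.1, 0], "turn": -0.17}, {"claw": -1, "offset": [-4.4, 7, 0], "turn": -0.17}, {"claw": -1, "offset": [-3.2, 7.6, 0], "turn": -0.17}, {"claw": -1, "offset": [-1.8, 8, 0], "turn": -0.17}, {"claw": -1, "offset": [-0.5, 8.2, 0], "turn": -0.17}, {"claw": -1, "offset": [1, 8.2, 0], "turn": -0.17}, {"claw": -1, "offset": [2.3, 7.9, 0], "turn": -0.17}, {"claw": -1, "offset": [3.6, 7.4, 0], "turn": -0.17}, {"claw": -1, "offset": [4.9, 6.7, 0], "turn": -0.17}, {"claw": -1, "offset": [5.8, 5.7, 0], "turn": -0.17}, {"claw": -1, "offset": [0, 0, 0], "turn": 0}]'

```text
time: 57.82
eef_pos: [0.5645, 0.2332, 0.2754]
tcp_rot: [-2.831, 1.361, -0.005]
force: [6.9, -6.3, 4.3]
opening: 0.0163
```

```bash
python3 ls.py 30; python3 - <<'E'
from bench import bot
import numpy as np,cv2
s=bot.state(); R=cv2.Rodrigues(s['tcp_rot'])[0]; print(s['qpos'][5],np.arctan2(R[1,1],R[0,1]),s['opening'])
im=cv2.imread("pics/side30.png"); cv2.imwrite("pics/v30b.png",cv2.resize(im[215:265,200:240],None,fx=12,fy=12,interpolation=cv2.INTER_CUBIC))
E
```

```text
[0.56434675 0.23313699 0.27536063] [ 6.62097899 -5.21356133  4.52805636] [-1.08664659 -1.47577317 -0.0307488 ]
2.731133217064008 -2.464664472895433 0.01644376970828869
```

View pics/v30.png

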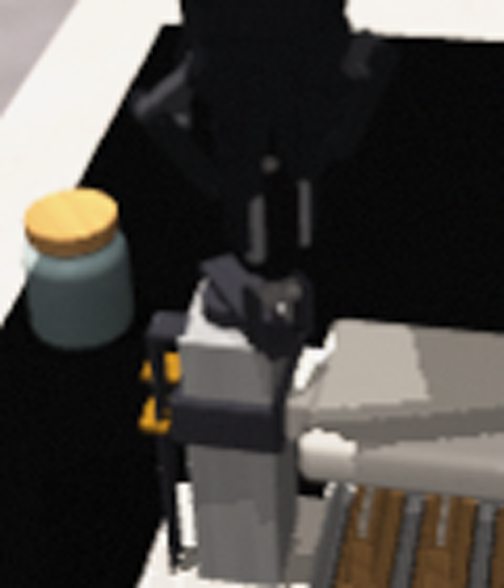

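View pics/v30b.png

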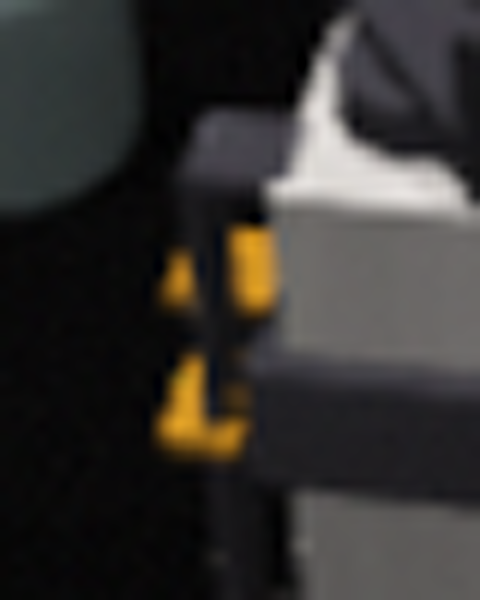

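The crank is at about 10.3 rad. In the enlarged side view the pointer (brass at (250,268)) is now slightly above the clip ((200,400), flat, 5 mm thick). Measuring the heights from depth in several frames.

```bash
python3 - <<'E'
from h import *
snap("top","top30")
for n,t in (("side","0"),("side","18"),("side","23"),("side","28"),("side","29"),("side","30"),("top","0"),("top","18"),("top","23"),("top","30")):
    V=cloud(n,np.load(f"pics/{n}{t}.npy")); im=cv2.imread(f"pics/{n}{t}.png"); hsv=cv2.cvtColor(im,cv2.COLOR_BGR2HSV)
    k=(hsv[...,0]>10)&(hsv[...,0]<34)&(hsv[...,1]>90)&(hsv[...,2]>60)&(V[...,0]>.615)&(V[...,0]<.66)&(V[...,1]>.15)&(V[...,1]<.26)&(V[...,2]>.09)
    q=V[k]
    if len(q)<3: print(n,t,len(q)); continue
    h,e=np.histogram(q[:,2],bins=np.arange(.106,.174,.003)); print(n,t,len(q),dict((int(round(a*1000)),int(b)) for a,b in zip(e,h) if b))
    for lo,hi in ((.11,.134),(.136,.17)):
        s=q[(q[:,2]>lo)&(q[:,2]<hi)]
        if len(s): print("   ",len(s),"x",s[:,0].min().round(4),s[:,0].max().round(4),"y",s[:,1].min().round(4),s[:,1].max().round(4),"zmed",np.median(s[:,2]).round(4))
E
```

```text
side 0 55 {124: 5, 127: 12, 130: 18, 157: 2, 160: 12, 166: 1, 169: 2}
    35 x 0.6295 0.6445 y 0.2017 0.225 zmed 0.13
    16 x 0.6315 0.6505 y 0.1732 0.204 zmed 0.1615
side 18 55 {124: 4, 127: 19, 130: 12, 157: 4, 160: 9, 163: 1, 166: 2, 169: 1}
    35 x 0.6293 0.6446 y 0.1994 0.2246 zmed 0.1296
    17 x 0.6308 0.6505 y 0.1714 0.2046 zmed 0.1613
side 23 55 {124: 6, 127: 20, 130: 9, 154: 3, 157: 12, 166: 1, 169: 1}
    35 x 0.6292 0.6447 y 0.1985 0.2245 zmed 0.1295
    16 x 0.6304 0.6508 y 0.1744 0.204 zmed 0.1581
side 28 266 {121: 2, 124: 3, 127: 20, 130: 7, 145: 9, 148: 10, 154: 1, 157: 1, 160: 1}
    32 x 0.6293 0.6446 y 0.2 0.225 zmed 0.1293
    22 x 0.6325 0.6498 y 0.177 0.2063 zmed 0.1481
side 29 276 {124: 5, 127: 15, 130: 12, 142: 1, 145: 11, 148: 7, 154: 1, 157: 1}
    32 x 0.6294 0.6441 y 0.2 0.2252 zmed 0.1296
    21 x 0.6321 0.6499 y 0.1749 0.2049 zmed 0.148
side 30 68 {124: 6, 127: 18, 130: 9, 136: 10, 139: 16, 142: 1, 151: 1, 154: 2, 157: 1, 160: 1, 163: 1}
    33 x 0.6296 0.6448 y 0.2012 0.2246 zmed 0.1292
    33 x 0.6305 0.6505 y 0.1715 0.2085 zmed 0.1395
top 0 55 {124: 1, 127: 1, 130: 2, 142: 1, 151: 1, 154: 4, 157: 15, 160: 22, 163: 7, 169: 1}
    4 x 0.6337 0.6421 y 0.1978 0.2022 zmed 0.1304
    51 x 0.627 0.6493 y 0.1694 0.2006 zmed 0.1606
top 18 55 {124: 2, 127: 1, 130: 1, 139: 1, 142: 1, 154: 1, 157: 15, 160: 27, 163: 5, 166: 1}
    4 x 0.6345 0.6424 y 0.198 0.2024 zmed 0.1274
    51 x 0.6266 0.648 y 0.1696 0.1997 zmed 0.1607
top 23 57 {121: 1, 127: 1, 130: 2, 139: 1, 145: 1, 151: 2, 154: 16, 157: 24, 160: 6, 163: 2, 166: 1}
    4 x 0.6339 0.6412 y 0.1978 0.2016 zmed 0.1304
    53 x 0.6268 0.6489 y 0.1695 0.2002 zmed 0.1578
top 30 44 {121: 1, 124: 1, 127: 2, 130: 3, 133: 8, 136: 17, 139: 8, 142: 3, 169: 1}
    9 x 0.6332 0.6435 y 0.177 0.2017 zmed 0.1308
    28 x 0.6307 0.6459 y 0.1691 0.2005 zmed 0.1389
```

Clip centre is about 126.2 mm after taking out a depth bias of about +1 mm, seen on the pointer against its known height. That gives a target crank of about 14.45 rad. Regripping with a turn of π.

arm_command --rows '[{"claw": 0, "offset": [0, 0, 0], "turn": 0}, {"claw": 0, "offset": [0, 0, 0], "turn": 0}, {"claw": 0, "offset": [0, 0, 0], "turn": 0.1745}, {"claw": 0, "offset": [0, 0, 0], "turn": 0.1745}, {"claw": 0, "offset": [0, 0, 0], "turn": 0.1745}, {"claw": 0, "offset": [0, 0, 0], "turn": 0.1745}, {"claw": 0, "offset": [0, 0, 0], "turn": 0.1745}, {"claw": 0, "offset": [0, 0, 0], "turn": 0.1745}, {"claw": 0, "offset": [0, 0, 0], "turn": 0.1745}, {"claw": 0, "offset": [0, 0, 0], "turn": 0.1745}, {"claw": 0, "offset": [0, 0, 0], "turn": 0.1745}, {"claw": 0, "offset": [0, 0, 0], "turn": 0.1745}, {"claw": 0, "offset": [0, 0, 0], "turn": 0.1745}, {"claw": 0, "offset": [0, 0, 0], "turn": 0.1745}, {"claw": 0, "offset": [0, 0, 0], "turn": 0.1745}, {"claw": 0, "offset": [0, 0, 0], "turn": 0.1745}, {"claw": 0, "offset": [0, 0, 0], "turn": 0.1745}, {"claw": 0, "offset": [0, 0, 0], "turn": 0.1745}, {"claw": 0, "offset": [0, 0, 0], "turn": 0.1745}, {"claw": 0, "offset": [0, 0, 0], "turn": 0.1745}]'

```text
time: 60.42
eef_pos: [0.563, 0.2339, 0.2747]
tcp_rot: [-1.347, -2.838, 0.0]
force: [0.0, -0.3, 0.5]
opening: 0.0427
```

arm_command --rows '[{"claw": -1, "offset": [0, 0, 0], "turn": 0}, {"claw": -1, "offset": [0, 0, 0], "turn": 0}, {"claw": -1, "offset": [0, 0, 0], "turn": 0}, {"claw": -1, "offset": [0, 0, 0], "turn": 0}]'

```text
time: 60.92
eef_pos: [0.5631, 0.2339, 0.2749]
tcp_rot: [-1.357, -2.833, -0.0]
force: [-0.0, 0.5, 1.7]
opening: 0.0166
```

```bash
python3 - <<'E'
from bench import bot
import numpy as np,cv2
from circ import circ
s=bot.state(); R=cv2.Rodrigues(s['tcp_rot'])[0]; print(s['qpos'][5],np.arctan2(R[1,1],R[0,1]),s['opening'],s['eef_pos'],s['force'])
circ(s['eef_pos'][:2]*1000,18)
E
```

```text
-0.41004369334663476 0.6773710392639513 0.01663308021087027 [0.56311195 0.23387775 0.2749309 ] [-0.04522083  0.5351076   1.6783177 ]
2.2640500984471377 48.33483900583794
[[6.7, 4.7], [7.4, 3.5], [8.0, 2.3], [8.1, 0.8], [8.3, -0.6], [8.0, -1.9], [7.5, -3.3], [6.9, -4.6], [6.0, -5.6], [5.0, -6.5], [3.8, -7.4], [2.5, -7.8], [1.1, -8.2], [-0.2, -8.2], [-1.7, -8.1], [-3.0, -7.6], [-4.2, -7.1], [-5.4, -6.2]]
```

arm_command --rows '[{"claw": -1, "offset": [6.7, 4.7, 0], "turn": -0.17}, {"claw": -1, "offset": [7.4, 3.5, 0], "turn": -0.17}, {"claw": -1, "offset": [8, 2.3, 0], "turn": -0.17}, {"claw": -1, "offset": [8.1, 0.8, 0], "turn": -0.17}, {"claw": -1, "offset": [8.3, -0.6, 0], "turn": -0.17}, {"claw": -1, "offset": [8, -1.9, 0], "turn": -0.17}, {"claw": -1, "offset": [7.5, -3.3, 0], "turn": -0.17}, {"claw": -1, "offset": [6.9, -4.6, 0], "turn": -0.17}, {"claw": -1, "offset": [6, -5.6, 0], "turn": -0.17}, {"claw": -1, "offset": [5, -6.5, 0], "turn": -0.17}, {"claw": -1, "offset": [3.8, -7.4, 0], "turn": -0.17}, {"claw": -1, "offset": [2.5, -7.8, 0], "turn": -0.17}, {"claw": -1, "offset": [1.1, -8.2, 0], "turn": -0.17}, {"claw": -1, "offset": [-0.2, -8.2, 0], "turn": -0.17}, {"claw": -1, "offset": [-1.7, -8.1, 0], "turn": -0.17}, {"claw": -1, "offset": [-3, -7.6, 0], "turn": -0.17}, {"claw": -1, "offset": [-4.2, -7.1, 0], "turn": -0.17}, {"claw": -1, "offset": [-5.4, -6.2, 0], "turn": -0.17}, {"claw": -1, "offset": [0, 0, 0], "turn": 0}]'

```text
time: 63.3
eef_pos: [0.6285, 0.1604, 0.2748]
tcp_rot: [2.883, -1.246, 0.004]
force: [6.3, -9.1, -1.6]
opening: 0.0166
```

arm_command --rows '[{"claw": 0, "offset": [0, 0, 0], "turn": 0}, {"claw": 0, "offset": [0, 0, 0], "turn": 0}, {"claw": 0, "offset": [0, 0, 0], "turn": 0.1745}, {"claw": 0, "offset": [0, 0, 0], "turn": 0.1745}, {"claw": 0, "offset": [0, 0, 0], "turn": 0.1745}, {"claw": 0, "offset": [0, 0, 0], "turn": 0.1745}, {"claw": 0, "offset": [0, 0, 0], "turn": 0.1745}, {"claw": 0, "offset": [0, 0, 0], "turn": 0.1745}, {"claw": 0, "offset": [0, 0, 0], "turn": 0.1745}, {"claw": 0, "offset": [0, 0, 0], "turn": 0.1745}, {"claw": 0, "offset": [0, 0, 0], "turn": 0.1745}, {"claw": 0, "offset": [0, 0, 0], "turn": 0.1745}, {"claw": 0, "offset": [0, 0, 0], "turn": 0.1745}, {"claw": 0, "offset": [0, 0, 0], "turn": 0.1745}, {"claw": 0, "offset": [0, 0, 0], "turn": 0.1745}, {"claw": 0, "offset": [0, 0, 0], "turn": 0.1745}, {"claw": 0, "offset": [0, 0, 0], "turn": 0.1745}, {"claw": 0, "offset": [0, 0, 0], "turn": 0.1745}, {"claw": 0, "offset": [0, 0, 0], "turn": 0.1745}, {"claw": 0, "offset": [0, 0, 0], "turn": 0.1745}]'

```text
time: 65.8
eef_pos: [0.6279, 0.1623, 0.2748]
tcp_rot: [-1.231, -2.89, 0.0]
force: [-0.2, 0.2, 0.9]
opening: 0.0428
```

```bash
python3 ls.py 31; python3 - <<'E'
from bench import bot
import numpy as np,cv2
from circ import circ
s=bot.state(); R=cv2.Rodrigues(s['tcp_rot'])[0]; print(s['qpos'][5],np.arctan2(R[1,1],R[0,1]),s['opening'],s['eef_pos'],s['force'])
circ(s['eef_pos'][:2]*1000,8)
E
```

```text
[0.62788155 0.16225166 0.27486838] [0.15922319 0.9102095  0.6594898 ] [-0.01129197  0.01656611  0.00384144]
-0.6408954910616594 0.7750233275743789 0.042554521331283034 [0.62788155 0.16225166 0.27486838] [0.15922319 0.9102095  0.6594898 ]
-0.7936928124093846 48.31819419041998
[[-6.3, -5.3], [-7.1, -4.1], [-7.7, -2.9], [-8.1, -1.5], [-8.2, -0.1], [-8.1, 1.3], [-7.8, 2.6], [-7.3, 4.0]]
```

View pics/v31.png

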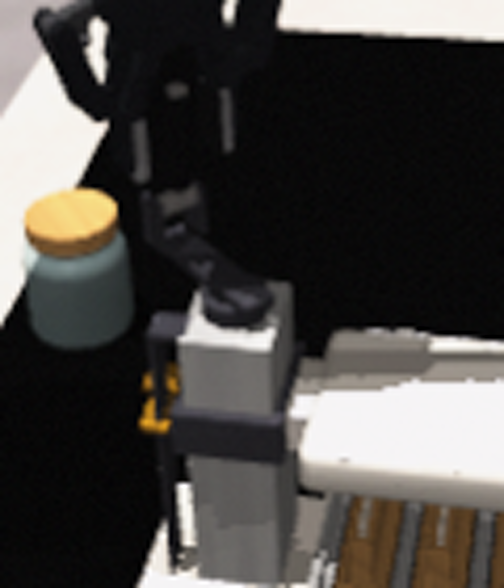

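The pointer is now almost level with the clip (brass at about (160,395)). Measuring both.

```bash
cat > pc.py <<'E'
from h import *
import sys
for t in sys.argv[1:]:
    n="side"; V=cloud(n,np.load(f"pics/{n}{t}.npy")); im=cv2.imread(f"pics/{n}{t}.png"); hsv=cv2.cvtColor(im,cv2.COLOR_BGR2HSV)
    k=(hsv[...,0]>10)&(hsv[...,0]<34)&(hsv[...,1]>90)&(hsv[...,2]>60)&(V[...,0]>.615)&(V[...,0]<.66)&(V[...,1]>.15)&(V[...,1]<.23)&(V[...,2]>.11)&(V[...,2]<.17)
    q=V[k]; 
    for y0 in np.arange(.170,.23,.006):
        s=q[(q[:,1]>=y0)&(q[:,1]<y0+.006)]
        if len(s): print(t,"y",y0.round(3),len(s),"z",s[:,2].min().round(4),np.median(s[:,2]).round(4),s[:,2].max().round(4),"x",s[:,0].min().round(4),s[:,0].max().round(4))
    cv2.imwrite(f"pics/b{t}.png",cv2.resize(im[225:265,200:240],None,fx=14,fy=14,interpolation=cv2.INTER_NEAREST))
E
python3 pc.py 30 31
python3 - <<'E'
from h import *
# where would pointer tip / clip points fall
print(proj("side",[[.64,.19,.129],[.64,.19,.126],[.637,.2,.129],[.637,.225,.129],[.637,.225,.124]]))
E
```

```text
30 y 0.17 4 z 0.1377 0.1384 0.139 x 0.6348 0.64
30 y 0.176 4 z 0.138 0.1389 0.1398 x 0.6358 0.6392
30 y 0.182 8 z 0.1385 0.1396 0.1419 x 0.6318 0.6498
30 y 0.188 9 z 0.1377 0.1392 0.14 x 0.6305 0.6505
30 y 0.194 2 z 0.1383 0.1403 0.1424 x 0.6328 0.6337
30 y 0.2 5 z 0.1288 0.1557 0.1634 x 0.6335 0.6437
30 y 0.206 8 z 0.1287 0.1303 0.1626 x 0.6318 0.6448
30 y 0.212 5 z 0.1286 0.129 0.1305 x 0.6335 0.6447
30 y 0.218 17 z 0.1249 0.1288 0.1312 x 0.6296 0.6439
30 y 0.224 4 z 0.1267 0.1301 0.1305 x 0.6334 0.6404
31 y 0.17 1 z 0.1308 0.1308 0.1308 x 0.6379 0.6379
31 y 0.176 7 z 0.1308 0.1318 0.1326 x 0.6338 0.6397
31 y 0.182 4 z 0.1305 0.1316 0.1332 x 0.6326 0.6505
31 y 0.188 10 z 0.1287 0.1314 0.1328 x 0.631 0.6491
31 y 0.194 3 z 0.1288 0.14 0.1427 x 0.6336 0.6444
31 y 0.2 2 z 0.1281 0.1334 0.1388 x 0.6332 0.6438
31 y 0.206 6 z 0.1293 0.13 0.1497 x 0.6321 0.6446
31 y 0.212 6 z 0.1272 0.1289 0.1313 x 0.6332 0.6453
31 y 0.218 18 z 0.125 0.1286 0.1601 x 0.63 0.644
31 y 0.224 4 z 0.1267 0.1301 0.1306 x 0.6311 0.6403
[[218.68737461 241.67175078]
 [218.77877978 242.64875877]
 [218.94744232 244.50354722]
 [216.42870732 251.56251431]
 [216.59448452 253.21362048]]
```

View pics/b31.png

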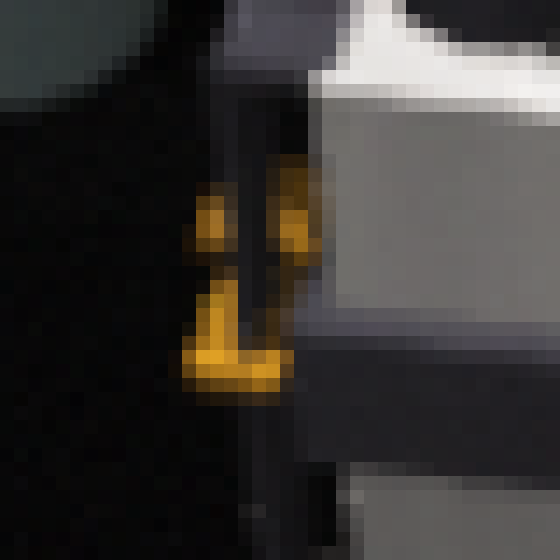

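The pointer centre is about 3.1 mm above the clip centre, so about 1.2 rad remains: 7 rows.

arm_command --rows '[{"claw": -1, "offset": [0, 0, 0], "turn": 0}, {"claw": -1, "offset": [0, 0, 0], "turn": 0}, {"claw": -1, "offset": [0, 0, 0], "turn": 0}, {"claw": -1, "offset": [0, 0, 0], "turn": 0}, {"claw": -1, "offset": [-6.3, -5.3, 0], "turn": -0.17}, {"claw": -1, "offset": [-7.1, -4.1, 0], "turn": -0.17}, {"claw": -1, "offset": [-7.7, -2.9, 0], "turn": -0.17}, {"claw": -1, "offset": [-8.1, -1.5, 0], "turn": -0.17}, {"claw": -1, "offset": [-8.2, -0.1, 0], "turn": -0.17}, {"claw": -1, "offset": [-8.1, 1.3, 0], "turn": -0.17}, {"claw": -1, "offset": [-7.8, 2.6, 0], "turn": -0.17}, {"claw": -1, "offset": [0, 0, 0], "turn": 0}, {"claw": -1, "offset": [0, 0, 0], "turn": 0}, {"claw": -1, "offset": [0, 0, 0], "turn": 0}]'

```text
time: 67.6
eef_pos: [0.5747, 0.1517, 0.275]
tcp_rot: [-2.641, -1.701, 0.001]
force: [-4.0, -4.1, 5.0]
opening: 0.0169
```

```bash
python3 ls.py 32; python3 pc.py 32; python3 - <<'E'
from bench import bot
import numpy as np,cv2
s=bot.state(); R=cv2.Rodrigues(s['tcp_rot'])[0]; print(s['qpos'][5],np.arctan2(R[1,1],R[0,1]),s['opening']); d=s['eef_pos'][:2]-[.594,.1967]; print(np.arctan2(d[1],d[0]),np.hypot(*d))
E
```

```text
[0.57470479 0.15172368 0.2749773 ] [-4.94366104 -3.41558827  5.31156256] [-0.70849936  0.96800201 -0.05007551]
32 y 0.17 6 z 0.1267 0.1284 0.1303 x 0.6355 0.6404
32 y 0.176 5 z 0.1275 0.1287 0.1297 x 0.634 0.6391
32 y 0.182 4 z 0.1268 0.1278 0.1285 x 0.6327 0.6499
32 y 0.188 6 z 0.1263 0.1279 0.1317 x 0.6318 0.6485
32 y 0.194 5 z 0.1278 0.1292 0.1304 x 0.6304 0.648
32 y 0.2 9 z 0.1291 0.1316 0.1455 x 0.6307 0.6433
32 y 0.206 10 z 0.129 0.1295 0.154 x 0.6317 0.6448
32 y 0.212 4 z 0.1293 0.1306 0.1308 x 0.6326 0.6426
32 y 0.218 19 z 0.1232 0.1295 0.1614 x 0.6205 0.6442
32 y 0.224 5 z 0.1264 0.1271 0.1303 x 0.6357 0.6428
0.5553060602456205 -0.4266044455030047 0.01665364037360579
-1.9760570215617985 0.04894052324191204
```

View pics/v32.png

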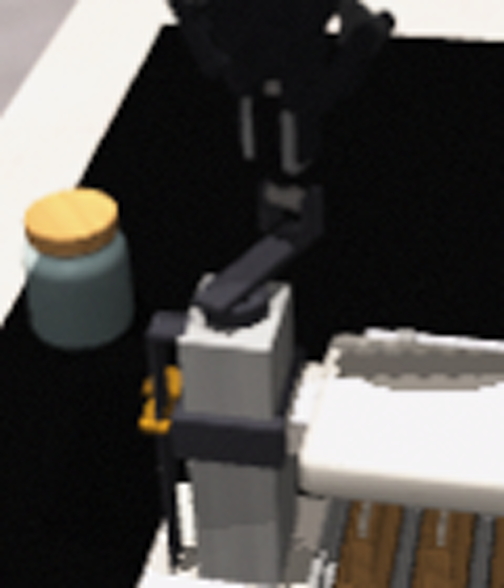

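View pics/b32.png

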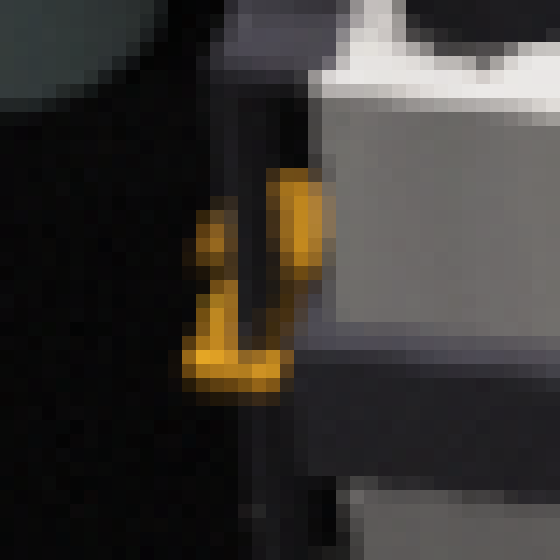

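Pointer and clip centres now agree to about 0.2 mm, and the crank model (14.5 rad, giving 126.0 mm) agrees too. Next, folding the handle down along the arc.

```bash
python3 - <<'E'
import numpy as np
u=np.array([.394,.919]); L=46; th=np.linspace(1.50,.03,18)
P=np.c_[L*np.cos(th)[:,None]*u,L*np.sin(th)]; q=P[0].copy(); o=[]
for k in range(1,18):
    d=np.round(P[k]-q,1); q+=d; o.append(d.tolist())
print(o)
E
```

```text
[[1.6, 3.6, -0.5], [1.5, 3.6, -0.7], [1.5, 3.5, -1.2], [1.5, 3.4, -1.4], [1.4, 3.3, -1.8], [1.3, 3.1, -2.1], [1.3, 3.0, -2.3], [1.1, 2.7, -2.6], [1.1, 2.5, -2.9], [1.0, 2.3, -3.1], [0.9, 2.1, -3.3], [0.7, 1.7, -3.5], [0.7, 1.5, -3.6], [0.5, 1.2, -3.8], [0.4, 0.9, -3.8], [0.2, 0.6, -3.9], [0.1, 0.3, -4.0]]
```

arm_command --rows '[{"claw": -1, "offset": [1.6, 3.6, -0.5], "turn": 0}, {"claw": -1, "offset": [1.5, 3.6, -0.7], "turn": 0}, {"claw": -1, "offset": [1.5, 3.5, -1.2], "turn": 0}, {"claw": -1, "offset": [1.5, 3.4, -1.4], "turn": 0}, {"claw": -1, "offset": [1.4, 3.3, -1.8], "turn": 0}, {"claw": -1, "offset": [1.3, 3.1, -2.1], "turn": 0}, {"claw": -1, "offset": [1.3, 3, -2.3], "turn": 0}, {"claw": -1, "offset": [1.1, 2.7, -2.6], "turn": 0}, {"claw": -1, "offset": [1.1, 2.5, -2.9], "turn": 0}, {"claw": -1, "offset": [1, 2.3, -3.1], "turn": 0}, {"claw": -1, "offset": [0, 0, 0], "turn": 0}]'

```text
time: 69.03
eef_pos: [0.5887, 0.1825, 0.2562]
tcp_rot: [2.641, 1.7, 0.0]
force: [3.8, -5.6, 2.6]
opening: 0.0165
```

arm_command --rows '[{"claw": -1, "offset": [0.9, 2.1, -3.3], "turn": 0}, {"claw": -1, "offset": [0.7, 1.7, -3.5], "turn": 0}, {"claw": -1, "offset": [0.7, 1.5, -3.6], "turn": 0}, {"claw": -1, "offset": [0.5, 1.2, -3.8], "turn": 0}, {"claw": -1, "offset": [0.4, 0.9, -3.8], "turn": 0}, {"claw": -1, "offset": [0, 0, 0], "turn": 0}]'

```text
time: 69.78
eef_pos: [0.5921, 0.1896, 0.2384]
tcp_rot: [2.64, 1.699, 0.001]
force: [3.9, -7.8, 4.7]
opening: 0.0167
```

```bash
python3 ls.py 33
```

```text
[0.59209602 0.18959377 0.23848458] [ 4.4020281  -7.13179946  4.57051205] [-1.44039515 -0.32861415  0.00579121]
```

View pics/v33.png

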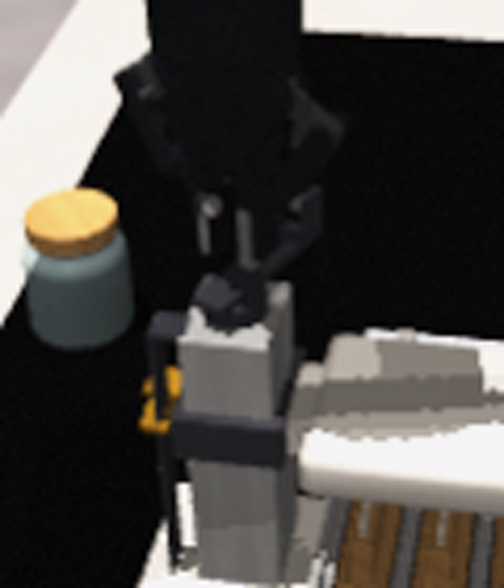

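arm_command --rows '[{"claw": -1, "offset": [0.2, 0.6, -3.9], "turn": 0}, {"claw": -1, "offset": [0.1, 0.3, -3], "turn": 0}, {"claw": -1, "offset": [0, 0, -1.5], "turn": 0}, {"claw": -1, "offset": [0, 0, 0], "turn": 0}]'

```text
time: 70.32
eef_pos: [0.5925, 0.1907, 0.2305]
tcp_rot: [2.64, 1.699, 0.002]
force: [3.2, -5.7, 9.1]
opening: 0.0166
```

arm_command --rows '[{"claw": -1, "offset": [0, 0, -1], "turn": 0}, {"claw": -1, "offset": [0, 0, 0], "turn": 0}]'

```text
time: 70.58
eef_pos: [0.5924, 0.1905, 0.2293]
tcp_rot: [2.64, 1.699, 0.001]
force: [2.8, -6.4, 6.6]
opening: 0.0164
```

arm_command --rows '[{"claw": 0, "offset": [0, 0, 0], "turn": 0}, {"claw": 0, "offset": [0, 0, 0], "turn": 0}, {"claw": 0, "offset": [0, 0, 0], "turn": 0}, {"claw": 0, "offset": [0, 0, 20], "turn": 0}, {"claw": 0, "offset": [0, 0, 40], "turn": 0}, {"claw": 0, "offset": [0, 0, 50], "turn": 0}, {"claw": 0, "offset": [-10, -50, 20], "turn": 0}, {"claw": 0, "offset": [-10, -50, 0], "turn": 0}, {"claw": 0, "offset": [-10, -50, 0], "turn": 0}, {"claw": 0, "offset": [-10, -50, 0], "turn": 0}, {"claw": 0, "offset": [-10, -50, 0], "turn": 0}, {"claw": 0, "offset": [-10, -50, 0], "turn": 0}, {"claw": 0, "offset": [0, 0, 0], "turn": 0}]'

```text
time: 72.2
eef_pos: [0.5308, -0.1114, 0.3587]
tcp_rot: [-2.647, -1.692, 0.001]
force: [1.0, 1.0, 0.3]
opening: 0.0428
```

```bash
python3 hd.py 34; python3 pc.py 34; python3 - <<'E'
from h import *
for n in ("top","side"):
    A=cloud(n,np.load(f"pics/{n}34.npy")); k=(A[...,0]>.55)&(A[...,0]<.63)&(A[...,1]>.155)&(A[...,1]<.23)&(A[...,2]>=.232)&(A[...,2]<.28); q=A[k]
    q=q[np.hypot(q[:,0]-.574,q[:,1]-.149)>.015]
    u=np.array([.394,.919]); s=(q[:,:2]-[.5735,.1489])@u; w=(q[:,:2]-[.5735,.1489])@[-.919,.394]
    for a in np.arange(.01,.08,.01):
        m=(s>=a)&(s<a+.01)
        if m.sum(): print(n,a.round(2),m.sum(),"z top",np.percentile(q[m,2],85).round(4),"w",w[m].min().round(4),w[m].max().round(4))
E
```

```text
top 0.203 57 mean [0.5789 0.1739 0.2084] x 0.558 0.609 y 0.135 0.215 ang 70.8 [84. 34.]
top 0.226 32 mean [0.5689 0.1461 0.2373] x 0.554 0.587 y 0.132 0.174 ang 55.5 [39. 30.]
top 0.24 101 mean [0.5819 0.1688 0.2478] x 0.556 0.605 y 0.134 0.207 ang 62.3 [73. 26.]
top 0.255 33 mean [0.5952 0.1979 0.2583] x 0.588 0.604 y 0.181 0.208 ang 75.7 [30. 14.]
side 0.203 264 mean [0.5863 0.1817 0.21  ] x 0.556 0.613 y 0.132 0.22 ang 63.6 [90. 32.]
side 0.226 45 mean [0.5641 0.1544 0.2348] x 0.555 0.588 y 0.135 0.176 ang 54.2 [38. 30.]
side 0.24 143 mean [0.5824 0.1781 0.2473] x 0.555 0.609 y 0.134 0.214 ang 70.6 [79. 31.]
side 0.255 53 mean [0.5961 0.2034 0.2583] x 0.587 0.607 y 0.185 0.213 ang 56.9 [31. 15.]
34 y 0.17 3 z 0.1284 0.129 0.1293 x 0.6361 0.6408
34 y 0.176 6 z 0.1266 0.1294 0.1306 x 0.634 0.6395
34 y 0.182 4 z 0.1275 0.1292 0.1298 x 0.6301 0.6349
34 y 0.188 9 z 0.1246 0.1284 0.1299 x 0.6314 0.6494
34 y 0.194 4 z 0.1296 0.1304 0.1428 x 0.6301 0.6335
34 y 0.2 11 z 0.1281 0.1323 0.1555 x 0.6314 0.644
34 y 0.206 11 z 0.1291 0.131 0.154 x 0.6303 0.6449
34 y 0.212 8 z 0.1279 0.1293 0.1306 x 0.6303 0.6432
34 y 0.218 22 z 0.1244 0.129 0.167 x 0.6193 0.6442
34 y 0.224 2 z 0.127 0.1288 0.1305 x 0.6333 0.636
top 0.01 11 z top 0.2511 w -0.008 0.0087
top 0.02 19 z top 0.2526 w -0.0084 0.0082
top 0.03 19 z top 0.2544 w -0.009 0.0077
top 0.04 20 z top 0.2575 w -0.0097 0.0073
top 0.05 21 z top 0.2618 w -0.0101 0.0065
top 0.06 8 z top 0.2587 w -0.0072 0.0071
side 0.01 13 z top 0.2481 w 0.0014 0.0086
side 0.02 20 z top 0.2507 w -0.0019 0.009
side 0.03 26 z top 0.2542 w -0.0052 0.0075
side 0.04 22 z top 0.2566 w -0.0046 0.0084
side 0.05 27 z top 0.2595 w -0.0035 0.0079
side 0.06 52 z top 0.2596 w -0.011 0.0068
```

View pics/v34.png

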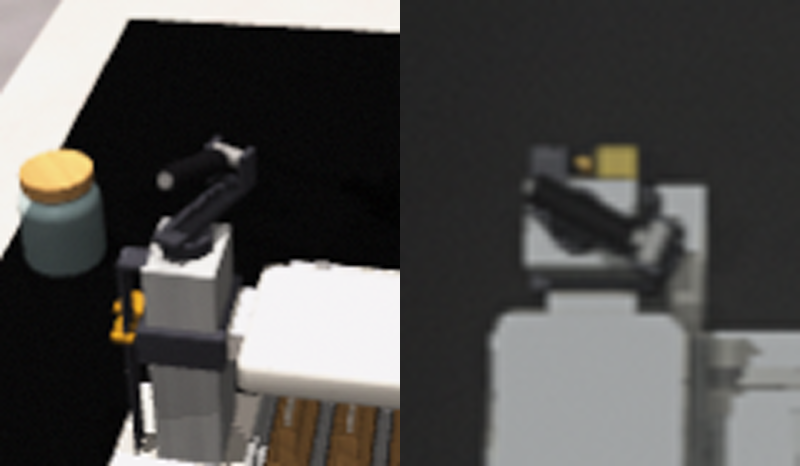

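The handle is down but still folded up by about 0.24 rad (its top rises from 250 to 259 mm along its length). I'll press it down near its end with the closed fingertips.

arm_command --rows '[{"claw": -1, "offset": [9.5, 45.2, 0], "turn": 0}, {"claw": -1, "offset": [9.5, 45.2, 0], "turn": 0}, {"claw": -1, "offset": [9.5, 45.2, 0], "turn": 0}, {"claw": -1, "offset": [9.5, 45.2, 0], "turn": 0}, {"claw": -1, "offset": [9.5, 45.2, 0], "turn": 0}, {"claw": -1, "offset": [9.5, 45.2, 0], "turn": 0}, {"claw": -1, "offset": [9.5, 45.2, -20], "turn": 0}, {"claw": -1, "offset": [0, 0, -30], "turn": 0}, {"claw": -1, "offset": [0, 0, -25], "turn": 0}, {"claw": -1, "offset": [0, 0, -8], "turn": 0}, {"claw": -1, "offset": [0, 0, 0], "turn": 0}]'

```text
time: 73.68
eef_pos: [0.5977, 0.2084, 0.2762]
tcp_rot: [-2.644, -1.697, -0.0]
force: [-0.0, 0.3, -0.6]
opening: 0.0003
```

```bash
python3 ls.py 35
```

```text
[0.59796443 0.20822635 0.27685952] [ 0.43974823  0.46242509 -0.14814921] [-0.0143726   0.0153384  -0.01180944]
```

View pics/v35.png

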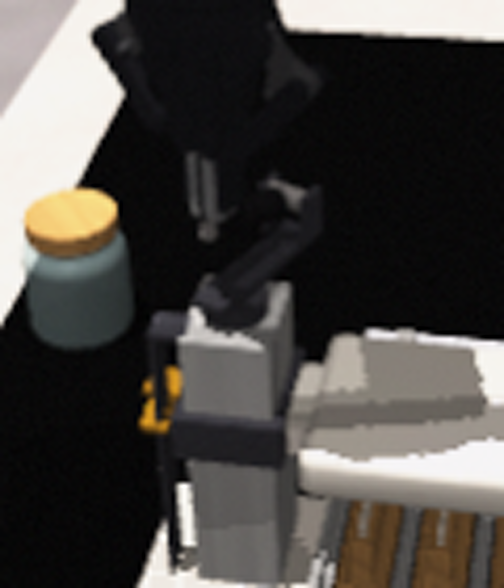

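The fingertips are just above the handle's end. Pressing down in steps.

arm_command --rows '[{"claw": -1, "offset": [0, 0, -4], "turn": 0}, {"claw": -1, "offset": [0, 0, -3], "turn": 0}, {"claw": -1, "offset": [0, 0, -3], "turn": 0}, {"claw": -1, "offset": [0, 0, -3], "turn": 0}, {"claw": -1, "offset": [0, 0, -2], "turn": 0}, {"claw": -1, "offset": [0, 0, 0], "turn": 0}]'

```text
time: 74.47
eef_pos: [0.5979, 0.2077, 0.2607]
tcp_rot: [-2.644, -1.696, 0.001]
force: [-0.2, 0.3, -0.0]
opening: 0.0001
```

arm_command --rows '[{"claw": -1, "offset": [0, 0, -2], "turn": 0}, {"claw": -1, "offset": [0, 0, -1], "turn": 0}, {"claw": -1, "offset": [0, 0, 0], "turn": 0}]'

```text
time: 74.85
eef_pos: [0.5979, 0.2077, 0.2578]
tcp_rot: [-2.644, -1.696, 0.0]
force: [-0.1, -0.5, 0.2]
opening: 0.0003
```

```bash
python3 ls.py 36
```

```text
[0.59789416 0.20771327 0.25781507] [-0.0408753   0.47247641  0.26557436] [ 0.01357085 -0.01600426 -0.01386524]
```

View pics/v36.png

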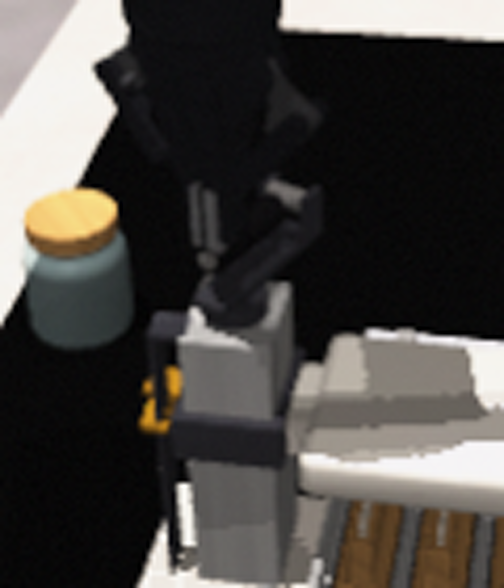

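The handle end went down (from row 232 to row 260). Pressing to the stop.

arm_command --rows '[{"claw": -1, "offset": [0, 0, -1], "turn": 0}, {"claw": -1, "offset": [0, 0, 0], "turn": 0}]'

```text
time: 75.15
eef_pos: [0.5979, 0.2078, 0.2569]
tcp_rot: [-2.644, -1.696, -0.0]
force: [0.3, 0.7, 0.4]
opening: -0.0001
```

arm_command --rows '[{"claw": -1, "offset": [0, 0, -1], "turn": 0}, {"claw": -1, "offset": [0, 0, 0], "turn": 0}]'

```text
time: 75.4
eef_pos: [0.598, 0.2078, 0.2562]
tcp_rot: [2.644, 1.696, 0.001]
force: [0.1, 0.9, 5.5]
opening: -0.0
```

Firm contact now (5.5 N): the stop is reached. Retreating and checking everything.

arm_command --rows '[{"claw": -1, "offset": [0, 0, 20], "turn": 0}, {"claw": -1, "offset": [0, 0, 40], "turn": 0}, {"claw": -1, "offset": [0, 0, 40], "turn": 0}, {"claw": -1, "offset": [-10, -50, 0], "turn": 0}, {"claw": -1, "offset": [-10, -50, 0], "turn": 0}, {"claw": -1, "offset": [-10, -50, 0], "turn": 0}, {"claw": -1, "offset": [-10, -50, 0], "turn": 0}, {"claw": -1, "offset": [-10, -50, 0], "turn": 0}, {"claw": -1, "offset": [-10, -50, 0], "turn": 0}, {"claw": -1, "offset": [-10, -50, 0], "turn": 0}, {"claw": -1, "offset": [0, 0, 0], "turn": 0}]'

```text
time: 76.78
eef_pos: [0.5272, -0.1451, 0.3555]
tcp_rot: [-2.648, -1.691, 0.001]
force: [0.0, 0.3, -1.2]
opening: 0.0003
```

```bash
python3 hd.py 37 >/dev/null; for i in 37; do python3 pc.py $i; done; python3 - <<'E'
from h import *
for n in ("top","side"):
    A=cloud(n,np.load(f"pics/{n}37.npy")); k=(A[...,0]>.55)&(A[...,0]<.63)&(A[...,1]>.155)&(A[...,1]<.23)&(A[...,2]>=.228)&(A[...,2]<.28); q=A[k]
    u=np.array([.394,.919]); s=(q[:,:2]-[.5735,.1489])@u; w=(q[:,:2]-[.5735,.1489])@[-.919,.394]
    for a in np.arange(.01,.08,.01):
        m=(s>=a)&(s<a+.01)
        if m.sum(): print(n,a.round(2),m.sum(),"z top",np.percentile(q[m,2],85).round(4),"w",w[m].min().round(4),w[m].max().round(4))
    k=(A[...,0]>.43)&(A[...,0]<.52)&(A[...,1]<.1)&(A[...,1]>.05)&(A[...,2]>.05)&(A[...,2]<.075)
    if k.any(): print("tab",n,A[k].mean(0))
im=cv2.imread("pics/side37.png"); cv2.imwrite("pics/t37.png",cv2.resize(im[180:320,190:340],None,fx=4.2,fy=4.2,interpolation=cv2.INTER_CUBIC))
E
```

```text
37 y 0.17 5 z 0.1283 0.1287 0.1299 x 0.6355 0.6406
37 y 0.176 5 z 0.1276 0.1287 0.1297 x 0.6345 0.6401
37 y 0.182 5 z 0.1273 0.1289 0.1294 x 0.6309 0.6473
37 y 0.188 9 z 0.126 0.1279 0.1301 x 0.6314 0.6489
37 y 0.194 3 z 0.1295 0.1296 0.1298 x 0.6301 0.6441
37 y 0.2 12 z 0.1282 0.1376 0.1565 x 0.6321 0.6429
37 y 0.206 10 z 0.1282 0.1311 0.1491 x 0.6302 0.6447
37 y 0.212 8 z 0.1285 0.1298 0.1311 x 0.6302 0.6429
37 y 0.218 21 z 0.1241 0.1296 0.1652 x 0.6199 0.6439
37 y 0.224 3 z 0.1272 0.1273 0.1276 x 0.6337 0.6381
top 0.01 20 z top 0.2432 w -0.0081 0.0089
top 0.02 19 z top 0.2435 w -0.0093 0.0075
top 0.03 18 z top 0.2441 w -0.0084 0.0083
top 0.04 18 z top 0.2445 w -0.0101 0.0074
top 0.05 19 z top 0.2422 w -0.009 0.0079
top 0.06 14 z top 0.2432 w -0.0091 0.007
tab top [0.47145628 0.0838002  0.06323647]
side 0.01 23 z top 0.2441 w -0.0057 0.0086
side 0.02 28 z top 0.2435 w -0.0052 0.0086
side 0.03 27 z top 0.2435 w -0.0076 0.0079
side 0.04 27 z top 0.2432 w -0.0063 0.0086
side 0.05 28 z top 0.2433 w -0.0083 0.0077
side 0.06 45 z top 0.2437 w -0.0114 0.0077
side 0.07 15 z top 0.238 w -0.0057 0.0051
```

View pics/v37.png

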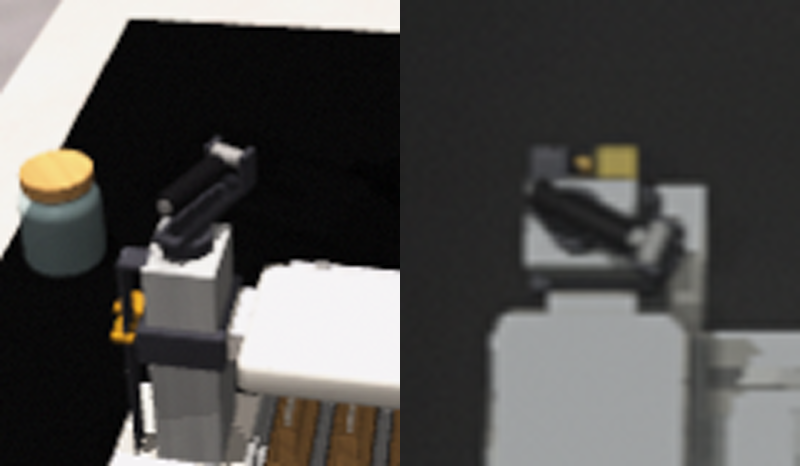

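View pics/t37.png

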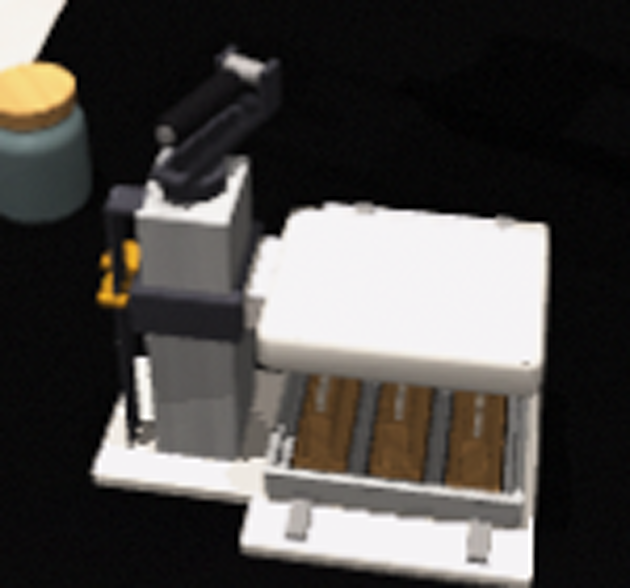

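All checks pass: the handle is flat (its top is at a constant 243.5 mm), the pointer is about 0.5 mm from the clip, the tab is at y = 0.084, so the tray is home, and the three stands are upright. Handing in.

```bash
python3 -c "
from bench import bot
print(bot.close_job())"
```

```text
the job is handed in; nothing more can be done
None
```

I did every part of the task and handed the job in at about 77 s. The hand-in gives no verdict, so the results below are my own measurements.

**Last checks:**
- **Stands:** all three looked upright in the tray in the last side picture. I measured their positions in the tray only before the push.
- **Tray:** the tab had moved about 141 mm, so the tray is home in its detent. I felt no contact at the end stop, because the detent drew the tray on ahead of the fingers.
- **Pointer:** its centre is about 0.5 mm from the clip's by side-camera depth, and the crank angle agrees to within about 0.2 mm.
- **Handle:** it is flat, with its top at about 243.5 mm along its length.
- **Robot:** clear of everything. I never went near the jar, bottle or dish, but I did not measure them again at the end.

**What went wrong and was fixed:**
- **Knocked stand:** the middle stand was pushed aside in the tray after I placed it, so I regrasped it and put it back.
- **Lost grip on the crank:** on the first try at cranking the handle slipped out after about 1 rad and leaned in to about 0.95 rad. I raised it again and cranked with the gripper turning along, regripping three times.
- **Incomplete fold:** folding down left the handle at about 0.24 rad, so I pressed it flat with the fingertips.

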